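Third hand for a new bench pin

ROBOT

A 6-joint arm with a two-finger parallel gripper is mounted at the origin on the work surface. World frame = base frame: x ahead of the robot, y to its left, z up, the work surface at z = 0. Lengths are in m, angles in rad, forces in N, time in s.
With the tool pointing down it reaches from about 0.25 to 0.775 m from the base axis. Payload 4 kg.
Tool frame: the origin (TCP) lies at the centre of the arm's flange, where the gripper is bolted on; the fingertips stand 199 mm ahead of it and the grasp point (between the pads) lies 180 mm ahead of it (robot.tcp_to_tips is the z of the fingertips in the tool frame, in m); z points along the fingers, y is the line along which they close (so a half turn about z gives the same grasp; the last joint's range is limited). The gripper opens to 94 mm and grips with 3 to 60 N. Pads are 16 mm wide; open, the fingers measure 119 mm over their backs; the gripper's body (75 mm by 177 mm) begins 78 mm behind the grasp point.
Start: joints at [1.105, 0.087, 1.371, -0, 1.684, -0.103], TCP at [0.195, 0.514, 0.405] pointing down, gripper open.
Joint ranges: [-3.1, 3.1], [-0.76, 2.03], [0.27, 2.55], [-1.08, 4.22], [0.17, 2.65], [-2.57, 2.57]. Speed limits (rad/s): [2.79, 2.79, 3.14, 3.14, 3.14, 3.14].

INTERFACE

Orientations are given as [roll, pitch, yaw] about the fixed x, y, z axes, in that order (R = Rz(yaw) Ry(pitch) Rx(roll)).
In Python, from bench import robot gives the robot as it stands.
- The arm moves only by the tool play_rows, never from a script. Its arguments are lists of equal length, an entry for each row: "translation": the shift along the tool's x, y, z scaled (see below), a list of three; "twist": the turn, a rotation vector about the tool's x, y, z scaled (see below), a list of three; "gripper": the opening, from -1 (shut) to 1 (fully open). A call has 1 to 8 rows; each row shifts and turns the commanded pose from where the row before left it, along the tool's axes as they then stand; what a row does not reach is not made up. The controller multiplies each number of a shift by 0.04 m and each number of a turn by 0.1 rad. A row lasts 1/10 s, in which the tool goes at most 50 mm and 8.59 degrees, less where a joint would pass 70% of its speed; a pose out of reach is approached as far as the arm can. A call with a number of a shift or a turn outside -1 to 1 is refused whole. A call with a gripper value outside its range is refused whole. The fingers move at their own pace and stop on an object; the grip force is fixed at half the most. Time passes only in rows, so rows that do not move let the fingers close. It gives the time, the measured TCP pose, the force, the opening and the grip force at its end, in the units of the state.
- robot.get_obs(): the state, without advancing time (a new reading comes with each control period).
- robot.snapshot(name): name is "scene" or "top" or "wrist"; returns the picture (420x560x3 uint8, red, green, blue); there is no depth.
- robot.camera_model(name): a dict with "camera_matrix" (3x3 intrinsics, pixels), "rvec" (rotation vector, rad) and "tvec" (3), from world to camera coordinates, as OpenCV has them. Camera axes: x right, y down, z forward; pixel columns grow to the right and rows downward; lengths in m; the calibration is good to about 2 mm. A picture is of the moment at which its call begins: read the wrist's pose just before it. camera_model takes no time and is no camera call; for the wrist camera it gives the pose at the moment of the call.
- robot.close_job(): hands the job in; it is judged then, once.
Trained networks look in the newest picture that a camera, given by its name, has taken for a name from the list of things; names that differ only in an ending like _2 or _b are one class to them, and where a whole thing is asked for, a point or a joint stands for the part that bears it (a point fixed in the world has none). Each returns a list of dicts, best first, with "score" (0 to 1); they miss things now and then, are a little off and sometimes report something else, mostly with a low value. They report only what shows in the picture. A call takes as long as a camera call. They do not tell look-alikes from the thing itself.
- robot.recognise(name, camera): "centre" ([x, y, z] in m, in world coordinates, good to about 4 mm: the middle of the surface that is visible of it).
- robot.spot_point(name, camera): "centre" ([x, y, z] in m, in world coordinates, good to about 4 mm: a listed point, or the origin of a listed thing).
The state is a dict: "time": time; "joint_positions": joint angles; "qvel": joint speeds; "joint_torque": joint torques, N m; "tool_pos": TCP position; "ee_rot": TCP orientation; "wrist_force": force on the tool from outside, world axes, zero at the start; "wrist_torque": the same for the moment, N m; "width": finger opening in m; "finger_force": force on a finger pad.
Only numpy, scipy, OpenCV 4.12 (cv2) and the standard library are available. Lean on these libraries where they do the work, as an engineer would, in place of code of your own. Each camera call takes 0.05 s, during which the arm holds its last target. There are 200 camera calls.

TASK

I am fitting a new pin to the tabletop bench: with the scraper block, not with fingers or pin, sweep all the silver cut-offs off its pin seat over the open front edge into the catch tray, and stand the scraper back on the work surface. Then lay the pin flat in the seat between the rails, tail first, slide it gently home and keep its tail square against the back stop with a steady push of about 10 newtons while I put the clamp strap on: finish still gripping and pushing the pin, do not let go. Leave the strap, the pliers and the jar where they lie.

Things in the scene. Friction and masses are not known exactly. Their poses are not given: they have to be found in the camera images.
- stand: Tabletop goldsmith's bench of beech, screwed down, turned up to 0.3 rad: top 130 (x) x 200 (y) mm, x from -55 (front edge) to +75 mm, on side panels. On top a rigid steel pin seat, z = 100 mm, x from -55 to the stop face at +50 mm, between two rails 10 mm high, 20 mm wide, as long as the seat. Origin: on the work surface, z = 0. +x from the open front edge to the back stop, +y left, z up.
- seat_front (a point): Middle of the front edge of the pin seat, on its surface (stand x = -55, y = 0, z = 100 mm). The inner faces of the rails are 62 mm apart, 31 mm either side of it. The front is open: ahead of it is free air down to the catch tray.
- stop: Back stop of the pin seat, a steel bar 12 x 102 x 16 mm (x, y, z) fixed on the stand. Origin: middle of the bottom edge of its front face, on which the tail presses, at seat height (stand x = +50 mm, z = 100 mm). Axes as the stand's; the pin is pushed along +x. Rigid: the contact gives well under 1 mm at 10 N. Pressing the pin down on the seat makes friction that takes part of the push.
- tray: Catch tray of sheet metal fixed at the foot of the stand, 222 x 160 mm (x, y), walls 3 mm thick and 26 mm high, open on top. Origin: centre of its underside, at stand x = -58 mm; it reaches from under the top to 114 mm ahead of the front edge. Axes as the stand's.
- pin: New bench pin, a beech board 160 (x) x 56 (y) x 18 mm (z), 0.08 to 0.16 kg, lying flat left or right of the stand. Origin: centre of its underside. +x to the flat tail (x = +80 mm, corners cut 5 mm), -x to the tip (-80 mm) with a V notch 50 mm deep, 18 mm wide at the mouth. Sides y = -28 and +28 mm flat and parallel. From x = -30 mm to the tip the top slopes down from 18 to 12 mm.
- pin_grip (a point): A good place to grip the pin, across its sides: on its underside, 50 mm from its centre towards the tip (pin x = -50 mm, y = 0). Home, 105 mm of the pin lie in the seat and the last 55 mm, tip end, stick out past the front edge; this point is then 25 mm ahead of the edge, clear of stand and rails. Held here, the tail may droop 1 or 2 mm.
- pin_tail (a point): Middle of the bottom edge of the pin's flat tail face (pin x = +80 mm, y = 0, z = 0). Home, it coincides with the origin of stop.
- scraper: Scraper block, standing upright on the work surface left or right of the stand: a hardwood grip 18 x 50 mm on a steel shoe 20 (x) x 52 (y) x 10 mm (z), 60 mm high in all, about 0.11 kg. Origin: centre of its underside. Fits between the rails with its y axis across the seat; grip the wood across its 18 mm (x), near the top.
- cutoff1: Silver sprue cut-off, block 13 x 11 x 8 mm, 11 g, lying on the pin seat between 3 and 62 mm behind the front edge. Origin: centre of its underside.
- cutoff2: Silver sprue cut-off, upright stub 13 across x 9 mm, 11 g, lying on the pin seat between 3 and 62 mm behind the front edge. Origin: centre of its underside.
- cutoff3: Silver sprue cut-off, block 14 x 10 x 9 mm, 11 g, lying on the pin seat between 3 and 62 mm behind the front edge. Origin: centre of its underside.
- cutoff4: Silver sprue cut-off, upright stub 12 across x 10 mm, 11 g, lying on the pin seat between 3 and 62 mm behind the front edge. Origin: centre of its underside.
- cutoff5: Silver sprue cut-off, block 12 x 12 x 8 mm, 11 g, lying on the pin seat between 3 and 62 mm behind the front edge. Origin: centre of its underside.
- strap: Clamp strap of the stand, loose on the work surface: steel bar 18 x 104 x 5 mm with two brass thumb screws, 19 mm high in all. To be left alone. Origin: centre of its underside, long axis y.
- pliers: Pliers with black handles, about 145 mm long, jaws to their +x, lying on the work surface, 14 mm high. To be left alone. Origin: near the joint, on the work surface.
- pot: Amber glass jar with a steel cap, 48 mm across, 45 mm high, standing on the work surface. To be left alone. Origin: centre of its underside.
There are look-alikes about, which are no part of the job. Of the things shaped like the pin, the beech one is meant.

How it is judged:
On the way, in this order (a step that is already met when the one before it is completed fails the run):
1. all five cut-offs are off the seat and in the catch tray, swept with the scraper in the gripper, the pin not yet taken (x of cutoff1 in the frame of tray between -0.111 and 0.111 m and y of cutoff1 in the frame of tray between -0.08 and 0.08 m and height (world z) of each of cutoff1, cutoff2, cutoff3, cutoff4, cutoff5 below 0.035 m and x of cutoff2 in the frame of tray between -0.111 and 0.111 m and y of cutoff2 in the frame of tray between -0.08 and 0.08 m and x of cutoff3 in the frame of tray between -0.111 and 0.111 m and y of cutoff3 in the frame of tray between -0.08 and 0.08 m and x of cutoff4 in the frame of tray between -0.111 and 0.111 m and y of cutoff4 in the frame of tray between -0.08 and 0.08 m and x of cutoff5 in the frame of tray between -0.111 and 0.111 m and y of cutoff5 in the frame of tray between -0.08 and 0.08 m and contact force between the fingers and scraper above 1 N and distance of pin from where it was at the start of the episode below 0.03 m), for 0.1 s.
2. the scraper stands on the work surface, let go, and the pin is home and pressed against the stop with 5 to 20 N for one and a half seconds without a break (angle between scraper's own z axis and vertical below 0.15 rad and height (world z) of scraper between -0.006 and 0.002 m and linear speed of scraper below 0.02 m/s and contact force between the fingers and scraper below 0.1 N and x of pin_tail in the frame of stop between -0.003 and 0.0025 m and y of pin_tail in the frame of stop between -0.006 and 0.006 m and z of pin_tail in the frame of stop between -0.003 and 0.003 m and angle between the x axis of pin and the x axis of stand, either way round below 0.04 rad and angle between pin's own z axis and vertical below 0.04 rad and contact force between pin and stop between 5 and 20 N and contact force between the fingers and pin above 2 N and linear speed of pin below 0.01 m/s), for 1.5 s.
At the end, for the whole second after the job is handed in: Pin still gripped, its tail pressed on the stop with 5 to 20 N; tail within 3 mm of stop and seat height, 6 mm of the seat middle, square and level within 0.04 rad, at rest; all cut-offs in the tray; scraper upright on the work surface, let go (all of step 2 and x of cutoff1 in the frame of tray between -0.111 and 0.111 m and y of cutoff1 in the frame of tray between -0.08 and 0.08 m and height (world z) of each of cutoff1, cutoff2, cutoff3, cutoff4, cutoff5 below 0.035 m and x of cutoff2 in the frame of tray between -0.111 and 0.111 m and y of cutoff2 in the frame of tray between -0.08 and 0.08 m and x of cutoff3 in the frame of tray between -0.111 and 0.111 m and y of cutoff3 in the frame of tray between -0.08 and 0.08 m and x of cutoff4 in the frame of tray between -0.111 and 0.111 m and y of cutoff4 in the frame of tray between -0.08 and 0.08 m and x of cutoff5 in the frame of tray between -0.111 and 0.111 m and y of cutoff5 in the frame of tray between -0.08 and 0.08 m); the arm keeps its last pose, push and grip.
It fails at once if the pin was rammed against the stop (over 40 N) (contact force between pin and stop above 40 N).
It fails at once if a cut-off was pushed with the fingers or with the pin (contact force between any of the fingers, pin and cutoff1 above 0.5 N or contact force between any of the fingers, pin and cutoff2 above 0.5 N or contact force between any of the fingers, pin and cutoff3 above 0.5 N or contact force between any of the fingers, pin and cutoff4 above 0.5 N or contact force between any of the fingers, pin and cutoff5 above 0.5 N).
It fails at once if the strap, the pliers or the jar was shifted by more than 30 mm (distance of any of strap, pliers, pot from where it was at the start of the episode above 0.03 m).
It also fails if it takes over 70 s, if anything falls off the work surface, if the arm or the gripper's body presses on something with over 40 N, if the wrist force passes 120 N, or if a joint passes its speed limit or range.

## Working session

There is one attempt and no reset: what is moved stays moved. The work goes in short steps, Python scripts to look and compute and a tool call to move; the robot and the scene stay as the last step left them, time stands still between calls to the robot, and variables do not carry over. Pictures are saved under pics/ and viewed, at most 10 in all, crops included, and the job is handed in when it is done.

Besides the shell and the picture viewer there is one more tool, called after ">>>" by a JSON object that holds its "name" and its "arguments". play_rows: Moves the arm, as the interface text tells. Its arguments: {"type":"object","properties":{"translation":{"type":"array","items":{"type":"array","items":{"type":"number","minimum":-1,"maximum":1}}},"twist":{"type":"array","items":{"type":"array","items":{"type":"number","minimum":-1,"maximum":1}}},"gripper":{"type":"array","items":{"type":"number"}}},"required":["translation","twist","gripper"]}

```bash
ls; mkdir -p pics; cat > h.py <<'E'
import numpy as np, cv2
from bench import robot
from scipy.spatial.transform import Rotation as R
def save(cam,name):
    im=robot.snapshot(cam); cv2.imwrite(f'pics/{name}.png',im[:,:,::-1]); return im
def proj(cam,p):
    c=robot.camera_model(cam); return cv2.projectPoints(np.array(p,float).reshape(-1,3),np.array(c['rvec'],float),np.array(c['tvec'],float),np.array(c['camera_matrix'],float),None)[0].reshape(-1,2)
def unproj(cam,uv,z):
    c=robot.camera_model(cam); K=np.array(c['camera_matrix']); Rm=cv2.Rodrigues(np.array(c['rvec'],float))[0]; t=np.array(c['tvec'],float).ravel()
    o=-Rm.T@t; uv=np.array(uv,float).reshape(-1,2)
    d=(Rm.T@np.linalg.inv(K)@np.c_[uv,np.ones(len(uv))].T).T
    return o+d*((z-o[2])/d[:,2])[:,None]
E
python3 - <<'E'
from h import *
a=save('scene','s0');b=save('top','t0')
for cam in('top','scene'):
  for n in['seat_front','stop','tray','pin','pin_grip','pin_tail','scraper','cutoff1','cutoff2','strap','pliers','pot']:
    try:
      f=robot.spot_point if n in('seat_front','pin_grip','pin_tail','stop','pin','scraper','tray') else robot.recognise
      r=f(n,cam); print(cam,n,[(np.round(x['centre'],3).tolist(),round(x['score'],2)) for x in r[:6]])
    except Exception as e: print(n,e)
print(robot.get_obs())
E
```

```text
pics
top seat_front [([0.719, -0.319, 0.0], 0.73), ([0.577, -0.012, 0.101], 0.68)]
top stop []
top tray [([0.576, -0.01, -0.001], 0.96)]
top pin [([0.473, 0.476, -0.003], 0.9), ([0.794, 0.206, -0.002], 0.66), ([0.323, 0.186, -0.001], 0.64), ([0.448, 0.33, 0.001], 0.6)]
top pin_grip [([0.28, 0.166, 0.0], 0.97), ([0.791, 0.156, -0.002], 0.93), ([0.493, 0.522, 0.001], 0.82), ([0.4, 0.328, -0.002], 0.55)]
top pin_tail [([0.535, 0.325, -0.002], 0.93), ([0.801, 0.288, -0.001], 0.9), ([0.401, 0.216, 0.004], 0.6), ([0.441, 0.406, -0.0], 0.56), ([0.426, -0.306, -0.002], 0.45)]
top scraper [([0.425, -0.308, 0.001], 0.64)]
top cutoff1 []
top cutoff2 []
top strap [([0.68, 0.352, 0.001], 0.79)]
top pliers [([0.691, -0.317, 0.012], 0.66)]
top pot [([0.534, -0.46, 0.046], 0.7)]
scene seat_front [([0.528, 0.326, 0.002], 0.53), ([0.682, -0.024, 0.1], 0.51), ([0.63, -0.032, 0.101], 0.3)]
scene stop [([0.683, -0.021, 0.1], 0.77)]
scene tray [([0.715, -0.326, -0.003], 0.6)]
scene pin [([0.332, 0.188, -0.003], 0.87), ([0.798, 0.205, 0.002], 0.86), ([0.472, 0.477, -0.001], 0.82), ([0.453, 0.332, 0.003], 0
[... 603 characters left out ...]
3, 'joint_positions': array([ 1.10488389e+00,  8.71772907e-02,  1.37070475e+00, -1.00757964e-05,
        1.68360026e+00, -1.03104180e-01]), 'qvel': array([-5.66509122e-04, -1.67846121e-03,  8.72718829e-04,  8.40362075e-04,
        1.51906624e-03,  3.96390098e-05]), 'joint_torque': array([-6.36888544e-04, -3.40028715e+01, -3.02601492e+01,  7.18119415e-02,
        2.34441535e-02,  7.79790355e-06]), 'tool_pos': array([0.19520045, 0.51418809, 0.40471589]), 'ee_rot': array([3.14148392e+00, 2.13160551e-05, 2.77878326e+00]), 'wrist_force': array([-0.63933412,  0.487685  , -0.56848811]), 'wrist_torque': array([-0.02476029,  0.0343373 ,  0.03572765]), 'finger_force': 0.0, 'width': 0.0940525613395762}
```

View pics/s0.png

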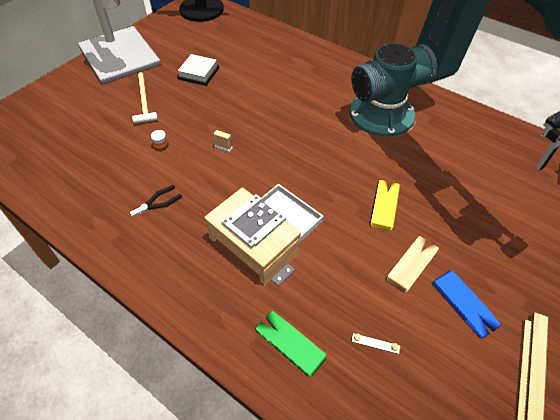

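View pics/t0.png

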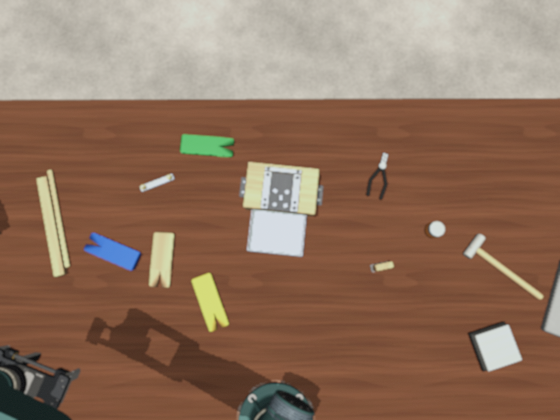

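The scene picture shows the stand at about (250,225) with five cut-offs and the scraper at (223,140). The beech pin is at (413,262); the yellow, blue and green ones are look-alikes. The top picture shows the stand at (282,188), the scraper at (382,267) and the beech pin at (162,260). Next I'll fly over the stand.

```bash
cat >> h.py <<'E'
def plan(tgt,yaw=None,n=None,start=None,yaw0=None,step=0.038):
    "straight move, tool down; prints rows"
    o=robot.get_obs(); p=np.array(o['tool_pos'] if start is None else start); y=o['ee_rot'][2] if yaw0 is None else yaw0
    d=np.array(tgt)-p; dy=0 if yaw is None else (yaw-y+np.pi)%(2*np.pi)-np.pi
    n=n or int(max(np.ceil(np.linalg.norm(d)/step),np.ceil(abs(dy)/0.1),1))
    T=[]
    for i in range(n):
        a=y+dy*i/n; s=d/n/0.04
        T.append([round(np.cos(a)*s[0]+np.sin(a)*s[1],2),round(np.sin(a)*s[0]-np.cos(a)*s[1],2),round(-s[2],2)])
    print(n,'rows; tw z',round(-dy/n/0.1,3)); print(T)
E
python3 - <<'E'
from h import *
plan([0.45,-0.02,0.45],np.pi/2)
E
```

```text
16 rows; tw z 0.755
[[np.float64(-0.67), np.float64(-0.64), np.float64(-0.07)], [np.float64(-0.71), np.float64(-0.59), np.float64(-0.07)], [np.float64(-0.76), np.float64(-0.53), np.float64(-0.07)], [np.float64(-0.79), np.float64(-0.47), np.float64(-0.07)], [np.float64(-0.83), np.float64(-0.41), np.float64(-0.07)], [np.float64(-0.86), np.float64(-0.35), np.float64(-0.07)], [np.float64(-0.88), np.float64(-0.28), np.float64(-0.07)], [np.float64(-0.9), np.float64(-0.21), np.float64(-0.07)], [np.float64(-0.91), np.float64(-0.15), np.float64(-0.07)], [np.float64(-0.92), np.float64(-0.08), np.float64(-0.07)], [np.float64(-0.92), np.float64(-0.01), np.float64(-0.07)], [np.float64(-0.92), np.float64(0.06), np.float64(-0.07)], [np.float64(-0.92), np.float64(0.13), np.float64(-0.07)], [np.float64(-0.9), np.float64(0.2), np.float64(-0.07)], [np.float64(-0.89), np.float64(0.27), np.float64(-0.07)], [np.float64(-0.86), np.float64(0.33), np.float64(-0.07)]]
```

>>> {"name": "play_rows", "arguments": {"translation": [[-0.67,-0.64,-0.07],[-0.71,-0.59,-0.07],[-0.76,-0.53,-0.07],[-0.79,-0.47,-0.07],[-0.83,-0.41,-0.07],[-0.86,-0.35,-0.07],[-0.88,-0.28,-0.07],[-0.9,-0.21,-0.07]], "twist": [[0,0,0.755],[0,0,0.755],[0,0,0.755],[0,0,0.755],[0,0,0.755],[0,0,0.755],[0,0,0.755],[0,0,0.755]], "gripper": [1,1,1,1,1,1,1,1]}}

```text
time: 2.1
tool_pos: [0.323, 0.2458, 0.4274]
ee_rot: [3.141, 0.0, 2.172]
wrist_force: [0.4, 0.6, 0.2]
width: 0.0941
finger_force: 0.0
```

>>> {"name": "play_rows", "arguments": {"translation": [[-0.91,-0.15,-0.07],[-0.92,-0.08,-0.07],[-0.92,-0.01,-0.07],[-0.92,0.06,-0.07],[-0.92,0.13,-0.07],[-0.9,0.2,-0.07],[-0.89,0.27,-0.07],[-0.86,0.33,-0.07]], "twist": [[0,0,0.755],[0,0,0.755],[0,0,0.755],[0,0,0.755],[0,0,0.755],[0,0,0.755],[0,0,0.755],[0,0,0.755]], "gripper": [1,1,1,1,1,1,1,1]}}

```text
time: 2.9
tool_pos: [0.4497, -0.0214, 0.4498]
ee_rot: [3.141, -0.0, 1.567]
wrist_force: [-0.8, 0.3, -0.1]
width: 0.0942
finger_force: 0.0
```

```bash
python3 - <<'E'
from h import *
o=robot.get_obs();print(o['tool_pos'],o['ee_rot'],o['time'])
save('wrist','w1')
for n in['seat_front','stop','tray','stand','cutoff1','cutoff2','cutoff3','cutoff4','cutoff5']:
  r=robot.spot_point(n,'wrist'); print(n,[(np.round(x['centre'],3).tolist(),round(x['score'],2)) for x in r[:6]])
c=robot.camera_model('wrist');Rm=cv2.Rodrigues(np.array(c['rvec'],float))[0];print(-Rm.T@np.array(c['tvec']).ravel(),Rm[2])
plan([0.425,-0.307,0.40],np.pi/2)
E
```

```text
[ 0.44970346 -0.0214399   0.449815  ] [ 3.14081293e+00 -1.07246876e-04  1.56738237e+00] 2.9
seat_front [([0.579, -0.008, 0.098], 0.67)]
stop [([0.681, -0.018, 0.103], 0.85), ([0.613, -0.014, 0.099], 0.26)]
tray [([0.572, -0.013, -0.001], 0.85), ([0.681, -0.016, 0.099], 0.18)]
stand [([0.633, -0.012, 0.001], 0.91)]
cutoff1 [([0.635, -0.002, 0.101], 0.65), ([0.597, 0.003, 0.104], 0.54), ([0.631, -0.032, 0.098], 0.52), ([0.615, -0.016, 0.098], 0.44), ([0.574, -0.013, -0.003], 0.27)]
cutoff2 [([0.635, -0.002, 0.101], 0.65), ([0.597, 0.003, 0.104], 0.54), ([0.631, -0.032, 0.098], 0.52), ([0.615, -0.016, 0.098], 0.44), ([0.574, -0.013, -0.003], 0.27)]
cutoff3 [([0.635, -0.002, 0.101], 0.65), ([0.597, 0.003, 0.104], 0.54), ([0.631, -0.032, 0.098], 0.52), ([0.615, -0.016, 0.098], 0.44), ([0.574, -0.013, -0.003], 0.27)]
cutoff4 [([0.635, -0.002, 0.101], 0.65), ([0.597, 0.003, 0.104], 0.54), ([0.631, -0.032, 0.098], 0.52), ([0.615, -0.016, 0.098], 0.44), ([0.574, -0.013, -0.003], 0.27)]
cutoff5 [([0.635, -0.002, 0.101], 0.65), ([0.597, 0.003, 0.104], 0.54), ([0.631, -0.032, 0.098], 0.52), ([0.615, -0.016, 0.098], 0.44), ([0.574, -0.013, -0.003], 0.27)]
[0.44878504 0.05019012 0.43079589] [-5.88956513e-04 -2.37087332e-01 -9.71488163e-01]
8 rows; tw z 0.002
[[np.float64(-0.9), np.float64(-0.08), np.float64(0.16)], [np.float64(-0.9), np.float64(-0.08), np.float64(0.16)], [np.float64(-0.9), np.float64(-0.08), np.float64(0.16)], [np.float64(-0.9), np.float64(-0.08), np.float64(0.16)], [np.float64(-0.9), np.float64(-0.08), np.float64(0.16)], [np.float64(-0.9), np.float64(-0.08), np.float64(0.16)], [np.float64(-0.9), np.float64(-0.08), np.float64(0.16)], [np.float64(-0.9), np.float64(-0.08), np.float64(0.16)]]
```

View pics/w1.png

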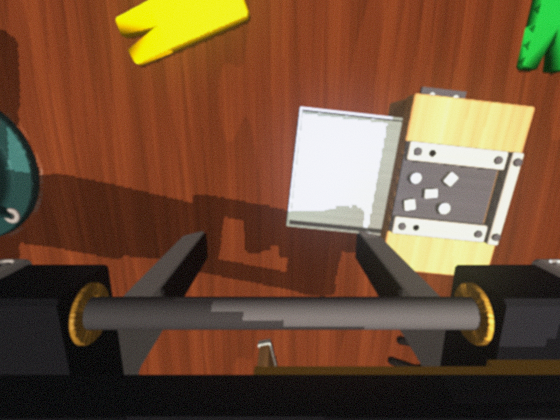

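The wrist picture shows the stand on the right. The upper rail's outer edge runs (410,140)–(508,148), the lower rail's (393,236)–(488,243), and the five cut-offs lie around (430,193). The scraper peeks in at (265,350).

```bash
python3 - <<'E'
from h import *
im=cv2.imread('pics/w1.png')[80:290,375:560]
cv2.imwrite('pics/w1c.png',cv2.resize(im,None,fx=2.8,fy=2.8,interpolation=cv2.INTER_CUBIC))
print(unproj('wrist',[[410,140],[508,148],[393,236],[488,243],[500,186]],0.11).round(4))
print(unproj('wrist',[[415,94],[533,106],[492,275],[386,270]],0.1).round(4))
E
```

```text
[[ 0.5825  0.0438  0.11  ]
 [ 0.6857  0.0358  0.11  ]
 [ 0.5742 -0.0613  0.11  ]
 [ 0.6821 -0.0695  0.11  ]
 [ 0.6843 -0.0044  0.11  ]]
[[ 0.587   0.0901  0.1   ]
 [ 0.7114  0.0784  0.1   ]
 [ 0.7008 -0.1137  0.1   ]
 [ 0.5736 -0.1075  0.1   ]]
```

View pics/w1c.png

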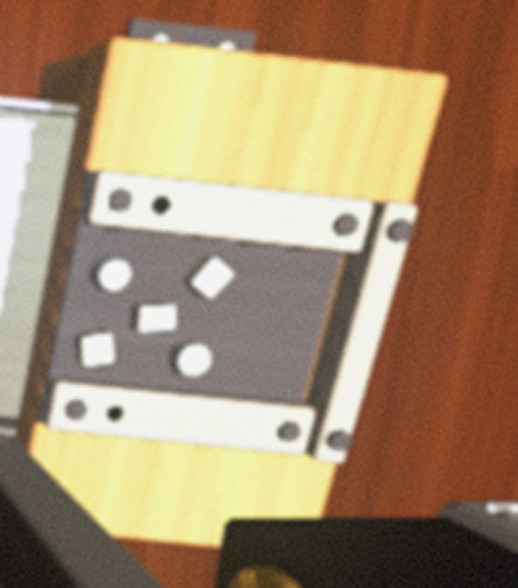

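>>> {"name": "play_rows", "arguments": {"translation": [[-0.8,-0.08,0.1],[-0.8,-0.08,0.1],[-0.8,-0.08,0.1],[-0.8,-0.08,0.1],[-0.8,-0.08,0.1],[-0.5,-0.08,0.1],[0,0,0]], "twist": [[0,0,0],[0,0,0],[0,0,0],[0,0,0],[0,0,0],[0,0,0],[0,0,0]], "gripper": [1,1,1,1,1,1,1]}}

```text
time: 4.1
tool_pos: [0.4298, -0.2012, 0.4246]
ee_rot: [-3.14, -0.0, 1.568]
wrist_force: [-0.6, 1.4, -0.3]
width: 0.0937
finger_force: 0.0
```

```bash
python3 - <<'E'
from h import *
o=robot.get_obs();print(o['tool_pos'],o['ee_rot'],o['time'])
save('wrist','w2')
print(robot.spot_point('scraper','wrist'))
E
```

```text
[ 0.42984159 -0.20115753  0.42456394] [-3.14003224e+00 -3.73712721e-04  1.56829886e+00] 4.1
[{'centre': [0.425, -0.3057, 0.0016], 'score': 0.64}, {'centre': [0.5747, -0.0128, -0.0018], 'score': 0.63}]
```

View pics/w2.png

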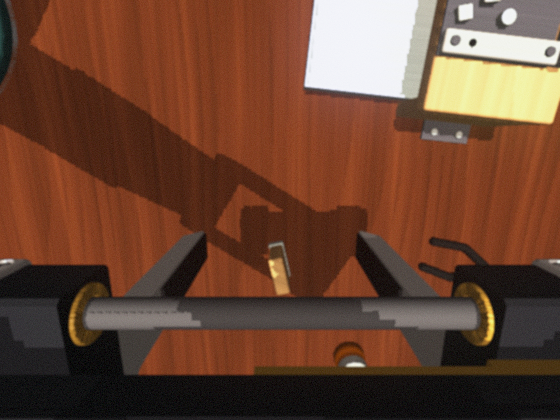

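The crop gives sharp rail corners. The w2 picture shows the scraper at about (278,268), with its +y shoe end at (269–284,242). It is tilted about 0.18 rad.

```bash
cat > fit.py <<'E'
from h import *
from scipy.optimize import least_squares
def fit(px,model,z,shift=np.zeros(3)):
    w=unproj('wrist',px,z-shift[2])+shift
    def f(v): c,s=np.cos(v[2]),np.sin(v[2]); return (np.array(model)@np.array([[c,s],[-s,c]])+v[:2]-w[:,:2]).ravel()
    r=least_squares(f,[w[:,0].mean(),w[:,1].mean(),0]); return r.x,r.fun.reshape(-1,2)
E
python3 - <<'E'
from fit import *
px=np.array([[97,172],[374,202],[366,250],[90,222],[57,380],[315,408],[48,430],[308,458]])/2.8+[375,80]
m=[[-55,51],[50,51],[50,31],[-55,31],[-55,-31],[50,-31],[-55,-51],[50,-51]]
sh=np.array([0.44970346,-0.0214399,0.449815])-robot.get_obs()['tool_pos']
x,r=fit(px,np.array(m)/1000,0.11,sh); print('stand',x.round(4),(r*1000).round(1).tolist())
print(unproj('wrist',[[269,243],[284,241]],0.01)); 
plan([0.4257,-0.3066,0.24],1.75,8)
E
```

```text
stand [ 0.6334 -0.0159 -0.1041] [[1.1, 0.7], [0.7, 0.8], [-1.6, -1.1], [-0.2, -0.8], [0.3, -0.7], [1.2, -0.1], [-0.1, 0.1], [-1.4, 1.1]]
[[ 0.4126524  -0.27835448  0.01      ]
 [ 0.43357708 -0.2754049   0.01      ]]
8 rows; tw z -0.224
[[np.float64(-0.34), np.float64(-0.01), np.float64(0.58)], [np.float64(-0.33), np.float64(-0.02), np.float64(0.58)], [np.float64(-0.33), np.float64(-0.03), np.float64(0.58)], [np.float64(-0.33), np.float64(-0.04), np.float64(0.58)], [np.float64(-0.33), np.float64(-0.04), np.float64(0.58)], [np.float64(-0.33), np.float64(-0.05), np.float64(0.58)], [np.float64(-0.33), np.float64(-0.06), np.float64(0.58)], [np.float64(-0.33), np.float64(-0.07), np.float64(0.58)]]
```

>>> {"name": "play_rows", "arguments": {"translation": [[-0.33,0,0.6],[-0.33,-0.01,0.6],[-0.33,-0.02,0.6],[-0.33,-0.03,0.6],[-0.32,-0.03,0.6],[-0.32,-0.04,0.6],[-0.32,-0.05,0.6],[-0.32,-0.06,0.6]], "twist": [[0,0,-0.224],[0,0,-0.224],[0,0,-0.224],[0,0,-0.224],[0,0,-0.224],[0,0,-0.224],[0,0,-0.224],[0,0,-0.224]], "gripper": [1,1,1,1,1,1,1,1]}}

```text
time: 5.0
tool_pos: [0.4296, -0.3034, 0.2332]
ee_rot: [3.14, 0.001, 1.753]
wrist_force: [-0.5, 0.3, -0.0]
width: 0.0939
finger_force: 0.0
```

>>> {"name": "play_rows", "arguments": {"translation": [[0,0,0.2],[0,0,0.1],[0,0,0],[0,0,0]], "twist": [[0,0,0],[0,0,0],[0,0,0],[0,0,0]], "gripper": [1,1,-1,-1]}}

```text
time: 5.4
tool_pos: [0.4294, -0.304, 0.223]
ee_rot: [3.14, 0.002, 1.751]
wrist_force: [-1.1, 0.8, -0.6]
width: 0.0814
finger_force: 0.0
```

>>> {"name": "play_rows", "arguments": {"translation": [[0,0,0],[0,0,0],[0,0,0],[0,0,0],[0,0,0]], "twist": [[0,0,0],[0,0,0],[0,0,0],[0,0,0],[0,0,0]], "gripper": [-1,-1,-1,-1,-1]}}

```text
time: 5.9
tool_pos: [0.4287, -0.3045, 0.2215]
ee_rot: [3.141, 0.0, 1.75]
wrist_force: [0.6, 0.1, 0.1]
width: 0.0411
finger_force: 0.0
```

>>> {"name": "play_rows", "arguments": {"translation": [[0,0,0],[0,0,0],[0,0,0],[0,0,0],[0,0,0]], "twist": [[0,0,0],[0,0,0],[0,0,0],[0,0,0],[0,0,0]], "gripper": [-1,-1,-1,-1,-1]}}

```text
time: 6.4
tool_pos: [0.4287, -0.3045, 0.2214]
ee_rot: [-3.141, -0.0, 1.75]
wrist_force: [-1.1, -0.3, 0.1]
width: 0.0177
finger_force: 30.0
```

>>> {"name": "play_rows", "arguments": {"translation": [[0,0,-0.4],[0,0,-0.9],[0,0,-0.9],[0,0,-0.9],[0,0,-0.9],[0,0,-0.3],[0,0,0]], "twist": [[0,0,0],[0,0,0],[0,0,0],[0,0,0],[0,0,0],[0,0,0],[0,0,0]], "gripper": [-1,-1,-1,-1,-1,-1,-1]}}

```text
time: 7.1
tool_pos: [0.429, -0.3046, 0.3952]
ee_rot: [3.139, 0.003, 1.75]
wrist_force: [-0.7, 0.9, -1.4]
width: 0.0177
finger_force: 30.0
```

```bash
python3 - <<'E'
from h import *
save('wrist','w3')
for c in('wrist','top','scene'):
  if c!='wrist': save(c,c+'3')
  print(c,[(np.round(x['centre'],4).tolist(),round(x['score'],2)) for x in robot.spot_point('scraper',c)])
o=robot.get_obs();print(o['tool_pos'],o['ee_rot'])
plan([0.6662,-0.0193,0.38],1.467)
E
```

```text
wrist [([0.4285, -0.3042, 0.1758], 0.66)]
top [([0.4273, -0.304, 0.1691], 0.59)]
scene [([0.4264, -0.3109, 0.1694], 0.82)]
[ 0.42859271 -0.30436304  0.39095629] [-3.13893634 -0.00356292  1.74996269]
10 rows; tw z 0.283
[[np.float64(0.6), np.float64(0.71), np.float64(0.03)], [np.float64(0.62), np.float64(0.69), np.float64(0.03)], [np.float64(0.63), np.float64(0.68), np.float64(0.03)], [np.float64(0.65), np.float64(0.66), np.float64(0.03)], [np.float64(0.67), np.float64(0.64), np.float64(0.03)], [np.float64(0.69), np.float64(0.62), np.float64(0.03)], [np.float64(0.71), np.float64(0.6), np.float64(0.03)], [np.float64(0.72), np.float64(0.58), np.float64(0.03)], [np.float64(0.74), np.float64(0.56), np.float64(0.03)], [np.float64(0.76), np.float64(0.54), np.float64(0.03)]]
```

View pics/w3.png

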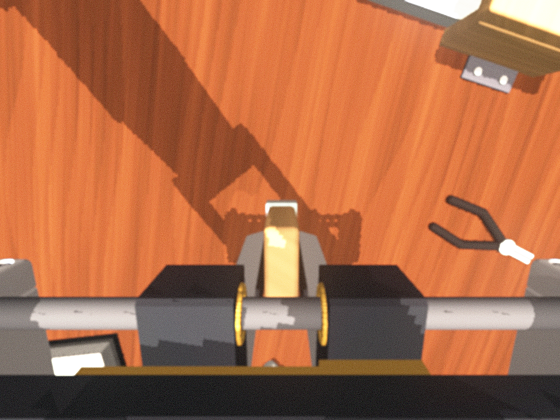

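w3 shows the scraper held square between the fingers. Its +y shoe end is at (282,202), so I can get its offset in the hand from that.

```bash
python3 - <<'E'
from h import *
o=robot.get_obs();p=o['tool_pos'];Rm=R.from_euler('xyz',o['ee_rot']).as_matrix()
z=p[2]-0.2215
for px in([265,201.5],[299,201.5]): print(((unproj('wrist',[px],z)[0]-p)@Rm).round(4))
for px in([266,208],[298,208]): print(((unproj('wrist',[px],z+.01)[0]-p)@Rm).round(4))
E
```

```text
[ 0.0236 -0.0114  0.2216]
[0.0236 0.0121 0.2216]
[ 0.0215 -0.0102  0.2116]
[0.0215 0.0109 0.2115]
```

>>> {"name": "play_rows", "arguments": {"translation": [[0.6,0.71,0.03],[0.62,0.69,0.03],[0.63,0.68,0.03],[0.65,0.66,0.03],[0.67,0.64,0.03],[0.69,0.62,0.03],[0.71,0.6,0.03],[0.72,0.58,0.03]], "twist": [[0,0,0.283],[0,0,0.283],[0,0,0.283],[0,0,0.283],[0,0,0.283],[0,0,0.283],[0,0,0.283],[0,0,0.283]], "gripper": [-1,-1,-1,-1,-1,-1,-1,-1]}}

```text
time: 8.2
tool_pos: [0.6195, -0.0752, 0.3823]
ee_rot: [-3.139, -0.0, 1.523]
wrist_force: [0.8, -0.1, -0.8]
width: 0.0178
finger_force: 30.0
```

>>> {"name": "play_rows", "arguments": {"translation": [[0.74,0.56,0.03],[0.76,0.54,0.03],[0,0,0]], "twist": [[0,0,0.283],[0,0,0.283],[0,0,0]], "gripper": [-1,-1,-1]}}

```text
time: 8.5
tool_pos: [0.6681, -0.0155, 0.3783]
ee_rot: [-3.138, -0.002, 1.472]
wrist_force: [-0.6, -0.2, -1.4]
width: 0.0181
finger_force: 30.0
```

```bash
python3 - <<'E'
from h import *
o=robot.get_obs();p=o['tool_pos'];print(p,o['ee_rot'],o['wrist_force'])
save('wrist','w4')
E
```

```text
[ 0.66813678 -0.01553468  0.37825311] [-3.13815420e+00 -2.15230435e-03  1.47187063e+00] [-0.60950412 -0.20597496 -1.41672045]
```

View pics/w4.png

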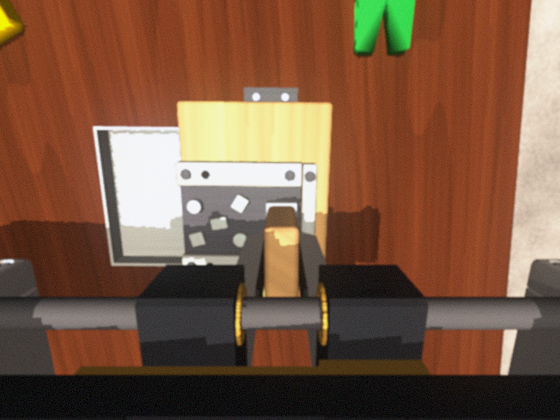

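w4 shows the scraper above the back of the seat, square to it, with its shoe end at (282,204). The upper rail's inner edge is at row 186, the cut-offs lie at (190–245, 203–240) and the stop bar is at (310,195).

```bash
python3 - <<'E'
from h import *
im=cv2.imread('pics/w4.png')[80:290,90:350]
cv2.imwrite('pics/w4c.png',cv2.resize(im,None,fx=3,fy=2.8,interpolation=cv2.INTER_CUBIC))
E
```

```text
(no output)
```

View pics/w4c.png

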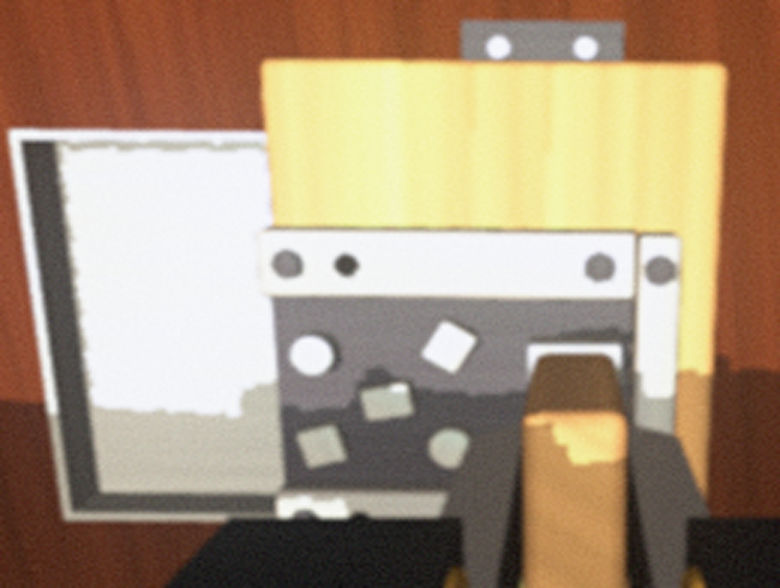

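```bash
python3 - <<'E'
from fit import *
o=robot.get_obs();p=o['tool_pos'];Rm=R.from_euler('xyz',o['ee_rot']).as_matrix()
c=lambda a:np.array(a)/[3,2.8]+[90,80]
px=c([[261,229],[635,232],[634,297],[264,295],[278,490]])
m=np.array([[-55,51],[50,51],[50,31],[-55,31],[-55,-31]])/1000
x,r=fit(px,m,0.11);print(x.round(4),(r*1000).round(1).tolist())
print(unproj('wrist',c([[639,234],[640,400]]),.116))
s=x; ca,sa=np.cos(s[2]),np.sin(s[2])
for z,q in((p[2]-.2215,[[527,345],[624,345]]),(p[2]-.2115,[[532,362],[617,362]])):
  w=unproj('wrist',c(q),z); print('stand',((w[:,:2]-s[:2])@np.array([[ca,-sa],[sa,ca]])).round(4))
print('tcp stand',((p[:2]-s[:2])@np.array([[ca,-sa],[sa,ca]])).round(4))
E
```

```text
[ 0.6329 -0.0188 -0.1066] [[-1.2, 0.1], [1.0, 0.2], [0.8, -0.4], [-0.6, -0.3], [0.1, 0.4]]
[[ 0.68775556  0.02633414  0.116     ]
 [ 0.68386654 -0.02325991  0.116     ]]
stand [[0.0218 0.0273]
 [0.0441 0.0275]]
stand [[0.0235 0.0255]
 [0.0421 0.0256]]
tcp stand [0.034  0.0051]
```

>>> {"name": "play_rows", "arguments": {"translation": [[-0.02,0,0.4],[0,0,0.4],[0,0,0.3],[0,0,0.15],[0,0,0]], "twist": [[0,0,0.06],[0,0,0],[0,0,0],[0,0,0],[0,0,0]], "gripper": [-1,-1,-1,-1,-1]}}

```text
time: 9.05
tool_pos: [0.6658, -0.0207, 0.33]
ee_rot: [-3.139, 0.0, 1.46]
wrist_force: [-0.1, 0.2, -0.7]
width: 0.0175
finger_force: 30.0
```

>>> {"name": "play_rows", "arguments": {"translation": [[0,0,0.06],[0,0,0]], "twist": [[0,0,0],[0,0,0]], "gripper": [-1,-1]}}

```text
time: 9.25
tool_pos: [0.6663, -0.0203, 0.3298]
ee_rot: [3.14, -0.0, 1.461]
wrist_force: [-0.3, -0.8, -1.7]
width: 0.0183
finger_force: 30.0
```

>>> {"name": "play_rows", "arguments": {"translation": [[0.05,0,0],[0,0,0],[0,0,0]], "twist": [[0,0,0],[0,0,0],[0,0,0]], "gripper": [-1,-1,-1]}}

```text
time: 9.55
tool_pos: [0.6665, -0.0179, 0.3295]
ee_rot: [3.141, -0.0, 1.461]
wrist_force: [-0.5, 0.0, -1.0]
width: 0.0176
finger_force: 30.0
```

>>> {"name": "play_rows", "arguments": {"translation": [[0,0,0.08],[0,0,0],[0,0,0]], "twist": [[0,0,0],[0,0,0],[0,0,0]], "gripper": [-1,-1,-1]}}

```text
time: 9.85
tool_pos: [0.6664, -0.0181, 0.3255]
ee_rot: [-3.141, -0.0, 1.461]
wrist_force: [-0.4, 0.3, -1.0]
width: 0.0178
finger_force: 30.0
```

>>> {"name": "play_rows", "arguments": {"translation": [[0,0,0.05],[0,0,0],[0,0,0]], "twist": [[0,0,0],[0,0,0],[0,0,0]], "gripper": [-1,-1,-1]}}

```text
time: 10.15
tool_pos: [0.6664, -0.0181, 0.3237]
ee_rot: [-3.141, -0.0, 1.461]
wrist_force: [0.4, 0.7, -1.5]
width: 0.0179
finger_force: 30.0
```

>>> {"name": "play_rows", "arguments": {"translation": [[0,0,0.04],[0,0,0],[0,0,0]], "twist": [[0,0,0],[0,0,0],[0,0,0]], "gripper": [-1,-1,-1]}}

```text
time: 10.45
tool_pos: [0.6664, -0.0181, 0.3222]
ee_rot: [-3.141, -0.0, 1.461]
wrist_force: [0.3, 0.1, -1.5]
width: 0.0178
finger_force: 30.0
```

```bash
python3 - <<'E'
from h import *
save('wrist','w5')
im=cv2.imread('pics/w5.png')[130:290,90:350]
cv2.imwrite('pics/w5c.png',cv2.resize(im,None,fx=3,fy=3,interpolation=cv2.INTER_CUBIC))
plan([0.6664-.1*.9943,-0.0181+.1*.1064,0.322],None,25)
E
```

```text
25 rows; tw z 0.0
[[np.float64(-0.0), np.float64(-0.1), np.float64(0.0)], [np.float64(-0.0), np.float64(-0.1), np.float64(0.0)], [np.float64(-0.0), np.float64(-0.1), np.float64(0.0)], [np.float64(-0.0), np.float64(-0.1), np.float64(0.0)], [np.float64(-0.0), np.float64(-0.1), np.float64(0.0)], [np.float64(-0.0), np.float64(-0.1), np.float64(0.0)], [np.float64(-0.0), np.float64(-0.1), np.float64(0.0)], [np.float64(-0.0), np.float64(-0.1), np.float64(0.0)], [np.float64(-0.0), np.float64(-0.1), np.float64(0.0)], [np.float64(-0.0), np.float64(-0.1), np.float64(0.0)], [np.float64(-0.0), np.float64(-0.1), np.float64(0.0)], [np.float64(-0.0), np.float64(-0.1), np.float64(0.0)], [np.float64(-0.0), np.float64(-0.1), np.float64(0.0)], [np.float64(-0.0), np.float64(-0.1), np.float64(0.0)], [np.float64(-0.0), np.float64(-0.1), np.float64(0.0)], [np.float64(-0.0), np.float64(-0.1), np.float64(0.0)], [np.float64(-0.0), np.float64(-0.1), np.float64(0.0)], [np.float64(-0.0), np.float64(-0.1), np.float64(0.0)], [np.float64(-0.0), np.float64(-0.1), np.float64(0.0)], [np.float64(-0.0), np.float64(-0.1), np.float64(0.0)], [np.float64(-0.0), np.float64(-0.1), np.float64(0.0)], [np.float64(-0.0), np.float64(-0.1), np.float64(0.0)], [np.float64(-0.0), np.float64(-0.1), np.float64(0.0)], [np.float64(-0.0), np.float64(-0.1), np.float64(0.0)], [np.float64(-0.0), np.float64(-0.1), np.float64(0.0)]]
```

View pics/w5c.png

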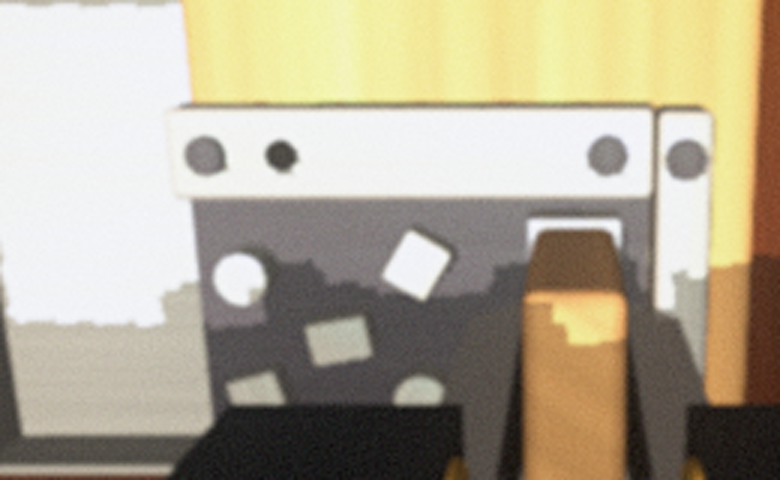

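w5c shows the shoe on the seat behind all the cut-offs, with about 5 mm to the rail and square to it. Sweeping now.

>>> {"name": "play_rows", "arguments": {"translation": [[0,-0.08,0],[0,-0.15,0],[0,-0.15,0],[0,-0.15,0],[0,-0.15,0],[0,-0.15,0],[0,-0.15,0],[0,-0.15,0]], "twist": [[0,0,0],[0,0,0],[0,0,0],[0,0,0],[0,0,0],[0,0,0],[0,0,0],[0,0,0]], "gripper": [-1,-1,-1,-1,-1,-1,-1,-1]}}

```text
time: 11.3
tool_pos: [0.621, -0.0131, 0.3224]
ee_rot: [3.141, -0.0, 1.461]
wrist_force: [1.1, 1.1, -1.7]
width: 0.0182
finger_force: 30.0
```

>>> {"name": "play_rows", "arguments": {"translation": [[0,-0.15,0],[0,-0.15,0],[0,-0.15,0],[0,-0.15,0],[0,-0.15,0],[0,-0.15,0],[0,-0.15,0],[0,-0.15,0]], "twist": [[0,0,0],[0,0,0],[0,0,0],[0,0,0],[0,0,0],[0,0,0],[0,0,0],[0,0,0]], "gripper": [-1,-1,-1,-1,-1,-1,-1,-1]}}

```text
time: 12.1
tool_pos: [0.5733, -0.0078, 0.3222]
ee_rot: [-3.141, -0.0, 1.461]
wrist_force: [0.4, 0.2, -2.1]
width: 0.0182
finger_force: 30.0
```

>>> {"name": "play_rows", "arguments": {"translation": [[0,-0.15,0],[0,-0.15,0],[0,-0.15,0],[0,-0.1,0],[0,0,0],[0,0,0]], "twist": [[0,0,0],[0,0,0],[0,0,0],[0,0,0],[0,0,0],[0,0,0]], "gripper": [-1,-1,-1,-1,-1,-1]}}

```text
time: 12.7
tool_pos: [0.5519, -0.0055, 0.3224]
ee_rot: [3.141, -0.0, 1.461]
wrist_force: [-0.2, 0.1, -0.9]
width: 0.0177
finger_force: 30.0
```

```bash
python3 - <<'E'
from h import *
for c in('wrist','scene','top'):
  save(c,c+'6')
  print(c,[(np.round(x['centre'],3).tolist(),round(x['score'],2)) for x in robot.recognise('cutoff1',c)])
a=cv2.imread('pics/wrist6.png')[60:290,150:410]; b=cv2.imread('pics/scene6.png')[170:290,190:340]
cv2.imwrite('pics/c6.png',np.hstack([cv2.resize(a,(390,345)),cv2.resize(b,(410,345))]))
E
```

```text
wrist [([0.57, 0.014, 0.012], 0.65)]
scene []
top []
```

View pics/c6.png

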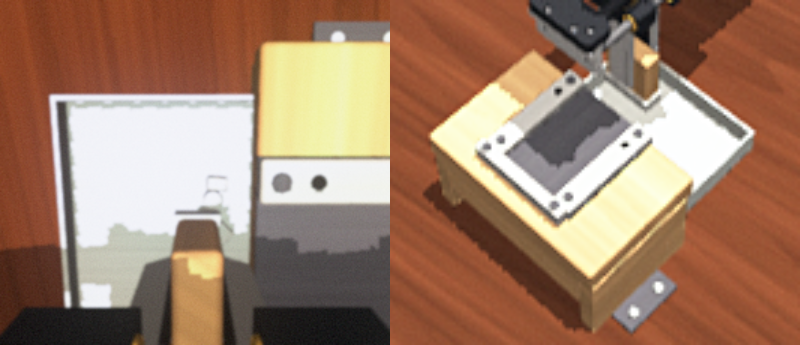

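c6 shows the seat empty and cut-offs lying in the tray. Next I'll stand the scraper back where it came from.

```bash
sed -i 's/T.append(\[round(\(.*\),2),round(\(.*\),2),round(-s\[2\],2)\])/T.append([float(round(v,2)) for v in (\1,\2,-s[2])])/' h.py; python3 - <<'E'
from h import *
plan([0.4287,-0.3045,0.30],1.70,10)
E
```

```text
10 rows; tw z -0.239
[[-0.78, -0.22, 0.06], [-0.77, -0.24, 0.06], [-0.77, -0.26, 0.06], [-0.76, -0.28, 0.06], [-0.75, -0.3, 0.06], [-0.74, -0.32, 0.06], [-0.74, -0.33, 0.06], [-0.73, -0.35, 0.06], [-0.72, -0.37, 0.06], [-0.71, -0.39, 0.06]]
```

>>> {"name": "play_rows", "arguments": {"translation": [[-0.78,-0.22,0.06],[-0.77,-0.24,0.06],[-0.77,-0.26,0.06],[-0.76,-0.28,0.06],[-0.75,-0.3,0.06],[-0.74,-0.32,0.06],[-0.74,-0.33,0.06],[-0.73,-0.35,0.06]], "twist": [[0,0,-0.239],[0,0,-0.239],[0,0,-0.239],[0,0,-0.239],[0,0,-0.239],[0,0,-0.239],[0,0,-0.239],[0,0,-0.239]], "gripper": [-1,-1,-1,-1,-1,-1,-1,-1]}}

```text
time: 13.8
tool_pos: [0.4529, -0.2462, 0.3031]
ee_rot: [3.141, 0.0, 1.653]
wrist_force: [0.5, -0.5, -1.0]
width: 0.018
finger_force: 30.0
```

>>> {"name": "play_rows", "arguments": {"translation": [[-0.72,-0.37,0.06],[-0.71,-0.39,0.06],[0,0,0.4],[0,0,0.7],[0,0,0.5],[0,0,0.1],[0,0,0]], "twist": [[0,0,-0.239],[0,0,-0.239],[0,0,0],[0,0,0],[0,0,0],[0,0,0],[0,0,0]], "gripper": [-1,-1,-1,-1,-1,-1,-1]}}

```text
time: 14.5
tool_pos: [0.4285, -0.3047, 0.2297]
ee_rot: [-3.14, -0.001, 1.7]
wrist_force: [-0.7, -1.1, -0.9]
width: 0.0178
finger_force: 30.0
```

```bash
python3 - <<'E'
from h import *
o=robot.get_obs();print(o['tool_pos'],o['ee_rot'],o['wrist_force'],o['time'])
for c in('wrist','scene','top'):
  save(c,c+'7')
  for n in('cutoff1','cutoff2','scraper'):
    print(c,n,[(np.round(x['centre'],3).tolist(),round(x['score'],2)) for x in robot.recognise(n,c)])
E
```

```text
[ 0.42846948 -0.30465878  0.22965404] [-3.14049137e+00 -1.38639866e-03  1.70003586e+00] [-0.73240536 -1.05227421 -0.93921617] 14.5
wrist cutoff1 []
wrist cutoff2 []
wrist scraper [([0.426, -0.291, 0.07], 0.68)]
scene cutoff1 []
scene cutoff2 []
scene scraper [([0.434, -0.291, 0.035], 0.74)]
top cutoff1 []
top cutoff2 []
top scraper [([0.425, -0.28, 0.059], 0.46)]
```

>>> {"name": "play_rows", "arguments": {"translation": [[0,0,0.12],[0,0,0.06],[0,0,0],[0,0,0]], "twist": [[0,0,0],[0,0,0],[0,0,0],[0,0,0]], "gripper": [-1,-1,-1,-1]}}

```text
time: 15.5
tool_pos: [0.4285, -0.3047, 0.2227]
ee_rot: [-3.141, -0.001, 1.7]
wrist_force: [-0.5, 0.2, -1.3]
width: 0.0179
finger_force: 30.0
```

>>> {"name": "play_rows", "arguments": {"translation": [[0,0,0.025],[0,0,0],[0,0,0]], "twist": [[0,0,0],[0,0,0],[0,0,0]], "gripper": [-1,-1,-1]}}

```text
time: 15.8
tool_pos: [0.4286, -0.3048, 0.2221]
ee_rot: [3.141, 0.0, 1.7]
wrist_force: [0.7, -0.4, -1.0]
width: 0.0175
finger_force: 30.0
```

>>> {"name": "play_rows", "arguments": {"translation": [[0,0,0.01],[0,0,0],[0,0,0],[0,0,0],[0,0,0]], "twist": [[0,0,0],[0,0,0],[0,0,0],[0,0,0],[0,0,0]], "gripper": [-1,-1,0,0,0]}}

```text
time: 16.3
tool_pos: [0.4287, -0.3048, 0.2219]
ee_rot: [3.141, 0.0, 1.7]
wrist_force: [-0.3, 0.5, -0.5]
width: 0.039
finger_force: 0.0
```

>>> {"name": "play_rows", "arguments": {"translation": [[0,0,-0.3],[0,0,-0.8],[0,0,-0.9],[0,0,-0.9],[0,0,-0.9],[0,0,-0.9],[0,0,0]], "twist": [[0,0,0],[0,0,0],[0,0,0],[0,0,0],[0,0,0],[0,0,0],[0,0,0]], "gripper": [1,1,1,1,1,1,1]}}

```text
time: 17.0
tool_pos: [0.4288, -0.305, 0.4176]
ee_rot: [3.133, 0.01, 1.7]
wrist_force: [-0.1, -0.9, 0.1]
width: 0.0926
finger_force: 0.0
```

```bash
python3 - <<'E'
from h import *
for c in('wrist','scene','top'):
  save(c,c+'8')
  for n in('cutoff1','scraper'):
    print(c,n,[(np.round(x['centre'],3).tolist(),round(x['score'],2)) for x in robot.recognise(n,c)])
for c in('scene','top'):
  for n in('pin','pin_grip','pin_tail'): print(c,n,[(np.round(x['centre'],4).tolist()) for x in robot.spot_point(n,c) if abs(x['centre'][1]-.33)<.03])
o=robot.get_obs();print(o['tool_pos'])
plan([0.40,0.20,0.42],np.pi/2)
E
```

```text
wrist cutoff1 []
wrist scraper [([0.425, -0.299, 0.063], 0.91), ([0.69, -0.321, 0.011], 0.63)]
scene cutoff1 []
scene scraper [([0.432, -0.303, 0.034], 0.58)]
top cutoff1 []
top scraper [([0.426, -0.298, 0.06], 0.42)]
scene pin [[0.5297, 0.3253, 0.0032], [0.4495, 0.3302, 0.0054]]
scene pin_grip [[0.3988, 0.3317, -0.0058]]
scene pin_tail [[0.5298, 0.3267, 0.0007]]
top pin [[0.4505, 0.3269, -0.0009]]
top pin_grip [[0.3968, 0.331, -0.0009]]
top pin_tail [[0.5348, 0.3258, -0.004]]
[ 0.42856645 -0.30478063  0.40955716]
14 rows; tw z 0.092
[[0.9, 0.07, -0.02], [0.9, 0.06, -0.02], [0.9, 0.05, -0.02], [0.9, 0.04, -0.02], [0.9, 0.03, -0.02], [0.9, 0.02, -0.02], [0.9, 0.02, -0.02], [0.9, 0.01, -0.02], [0.9, -0.0, -0.02], [0.9, -0.01, -0.02], [0.9, -0.02, -0.02], [0.9, -0.03, -0.02], [0.9, -0.03, -0.02], [0.9, -0.04, -0.02]]
```

>>> {"name": "play_rows", "arguments": {"translation": [[0.9,0.2,-0.1],[0.9,0.2,-0.1],[0.9,0.2,-0.1],[0.9,0.1,-0.1],[0.9,0.1,-0.1],[0.9,0.0,-0.1],[0.9,0.0,-0.1],[0.5,0,-0.1]], "twist": [[0,0,0.16],[0,0,0.16],[0,0,0.16],[0,0,0.16],[0,0,0.16],[0,0,0.16],[0,0,0.16],[0,0,0.16]], "gripper": [1,1,1,1,1,1,1,1]}}

```text
time: 18.55
tool_pos: [0.4391, -0.0282, 0.4422]
ee_rot: [3.141, -0.001, 1.574]
wrist_force: [0.6, -0.4, 0.4]
width: 0.0943
finger_force: 0.0
```

```bash
python3 - <<'E'
from h import *
im=save('wrist','w9');o=robot.get_obs()
for n in('cutoff1','cutoff2','tray'):
    print(n,[(np.round(x['centre'],3).tolist(),round(x['score'],2)) for x in robot.recognise(n,'wrist')])
# seat clear / tray blobs: dark edges inside tray
print(o['tool_pos'],o['ee_rot'],proj('wrist',[[.57,.014,.01],[.57,-.04,.01],[.48,0.,.01]]).round())
c,s=np.cos(-.1055),np.sin(-.1055)
st=lambda x,y,z:[.6331+c*x-s*y,-.0175+s*x+c*y,z]
P=proj('wrist',[st(-.164,.075,.003),st(-.058,.075,.003),st(-.058,-.075,.003),st(-.164,-.075,.003)])
u=np.float32([[0,0],[318,0],[318,450],[0,450]])
H=cv2.getPerspectiveTransform(np.float32(P),u)
g=cv2.warpPerspective(im,H,(318,450));g=cv2.cvtColor(g,cv2.COLOR_RGB2GRAY)
b=cv2.GaussianBlur(g,(0,0),2); e=cv2.morphologyEx(b,cv2.MORPH_BLACKHAT,np.ones((41,41)))
n,l,stt,ce=cv2.connectedComponentsWithStats((e>15).astype(np.uint8))
for i in range(1,n):
  if stt[i,4]>150: print(stt[i],ce[i].round())
for r in g[::15,::15]: print(''.join('%4d'%v for v in r))
plan([0.3985,0.3315,0.40],np.pi-.041)
E
```

```text
cutoff1 [([0.565, -0.02, 0.009], 0.57), ([0.567, 0.014, 0.014], 0.5), ([0.562, 0.005, 0.014], 0.45), ([0.542, -0.045, 0.02], 0.4)]
cutoff2 [([0.565, -0.02, 0.009], 0.57), ([0.567, 0.014, 0.014], 0.5), ([0.562, 0.005, 0.014], 0.45), ([0.542, -0.045, 0.02], 0.4)]
tray [([0.531, -0.002, -0.0], 0.86), ([0.561, -0.005, 0.017], 0.25)]
[ 0.43911844 -0.02683996  0.44306853] [ 3.13923769e+00 -2.42324231e-03  1.57524357e+00] [[378. 152.]
 [375. 192.]
 [311. 163.]]
[   1    0  317   13 3275] [160.   5.]
[ 248  140   49   97 1931] [269. 191.]
[268 240  28  41 595] [281. 257.]
[ 205  329   48   47 1232] [226. 355.]
[233 384  21  11 172] [243. 389.]
[   0  433   94   17 1413] [ 46. 441.]
 230 183 176 174 175 200 189 173 172 172 172 170 192 189 172 170 166 164 165 165 169 164
 238 240 242 243 243 237 241 242 241 242 243 243 237 241 242 243 242 243 244 239 241 242
 242 242 242 243 243 243 242 243 242 243 243 243 243 243 243 243 243 243 243 243 243 244
 245 243 243 243 244 243 244 243 243 244 244 243 243 242 244 243 244 243 243 243 243 244
 241 242 243 243 243 242 243 244 243 243 243 242 244 244 243 
[... 1893 characters left out ...]
243
 240 242 243 242 243 243 243 242 243 243 243 233 227 219 210 222 197 213 238 242 243 243
 238 243 243 243 243 243 242 243 244 241 242 203 196 194 195 193 191 194 188 237 243 244
 239 243 243 243 242 243 242 239 206 196 196 195 194 195 195 195 195 192 189 208 243 243
 233 226 216 209 207 202 196 195 196 193 195 195 191 193 191 188 187 189 188 194 242 242
16 rows; tw z -0.955
[[0.57, -0.06, 0.07], [0.57, -0.01, 0.07], [0.57, 0.05, 0.07], [0.56, 0.1, 0.07], [0.55, 0.15, 0.07], [0.53, 0.2, 0.07], [0.51, 0.25, 0.07], [0.48, 0.3, 0.07], [0.45, 0.35, 0.07], [0.42, 0.39, 0.07], [0.38, 0.43, 0.07], [0.34, 0.46, 0.07], [0.29, 0.49, 0.07], [0.24, 0.51, 0.07], [0.19, 0.54, 0.07], [0.14, 0.55, 0.07]]
```

```bash
python3 - <<'E'
from h import *
im=cv2.imread('pics/w9.png')
c,s=np.cos(-.1055),np.sin(-.1055)
st=lambda x,y,z:[.6331+c*x-s*y,-.0175+s*x+c*y,z]
def warp(x0,x1,y0,y1,z):
  P=proj('wrist',[st(x0,y1,z),st(x1,y1,z),st(x1,y0,z),st(x0,y0,z)]);w,h=int((x1-x0)*1000),int((y1-y0)*1000)
  return cv2.cvtColor(cv2.warpPerspective(im,cv2.getPerspectiveTransform(np.float32(P),np.float32([[0,0],[w,0],[w,h],[0,h]])),(w,h)),cv2.COLOR_BGR2GRAY)
g=warp(-.06,.05,-.031,.031,.1); print('seat');
for r in g[2::5,::5]: print(' '.join('%3d'%v for v in r))
g=warp(-.11,-.05,-.07,.04,.006); print('tray')
for r in g[::2,10:60:2]: print(' '.join('%3d'%v for v in r))
E
```

```text
seat
 86  93 113 143 121 144 130 138 126 147 136 141 132 148 133 143 146 151 150 144 153 149
 83  96 123 127 124 120 121 123 126 122 126 127 121 123 126 125 123 128 128 125 130 128
 81  94 129 124 124 125 123 124 125 123 128 121 124 125 123 125 121 123 123 124 126 121
 89  92 129 129 124 127 124 125 128 127 125 127 127 127 127 128 123 126 128 127 129 128
 87  95 126 128 125 125 123 126 122 124 123 123 127 123 119 124 124 124 126 124 125 124
 81  97 124 122 127 123 123 122 124 125 126 123 126 124 123 126 127 127 124 126 125 126
 84  92 121 125 124 123 125 124 124 124 125 125 124 127 124 124 126 127 127 123 128 121
 85  98 128 126 129 126 127 122 127 130 128 130 128 124 127 128 125 127 128 123 123 125
 78 101 129 132 130 130 129 130 129 127 129 129 126 131 128 127 129 125 127 126 126 129
 85  91 127 126 127 126 129 126 127 127 128 126 124 129 131 125 127 125 127 125 122 124
 87  95 127 127 128 128 123 128 126 124 126 125 127 128 128 126 126 126 123 126 126 128
 78  95 123 125 124 124 124 126 127 126 125 125 125 124 125 125 124 122 123 123 124 122
tray
244 243 243 243 244 243 244 244 24
[... 4765 characters left out ...]

199 197 192 192 196 204 200 193 193 189 199 216 220 217 229 242 244 244 242 242 244 243 242 243 243
196 195 196 192 195 193 192 191 194 192 194 193 194 193 213 240 244 243 242 243 243 243 243 243 243
195 194 196 195 196 193 193 194 191 195 193 193 188 192 209 233 243 244 243 243 244 243 243 243 242
196 196 196 197 196 196 195 195 197 194 193 196 196 191 197 220 240 243 242 243 243 243 243 242 244
196 197 195 194 196 195 196 195 195 192 194 193 194 190 190 207 235 243 244 243 243 242 243 244 243
191 191 191 191 191 191 191 191 190 189 189 189 188 189 188 196 233 243 242 243 242 243 241 242 243
190 188 189 189 188 188 191 188 184 188 189 188 189 187 189 194 229 241 243 243 242 242 242 243 243
```

The seat is empty and five separate objects show in the tray. On to the pin.

>>> {"name": "play_rows", "arguments": {"translation": [[0.57,-0.06,0.07],[0.57,-0.01,0.07],[0.57,0.05,0.07],[0.56,0.1,0.07],[0.55,0.15,0.07],[0.53,0.2,0.07],[0.51,0.25,0.07],[0.48,0.3,0.07]], "twist": [[0,0,-0.955],[0,0,-0.955],[0,0,-0.955],[0,0,-0.955],[0,0,-0.955],[0,0,-0.955],[0,0,-0.955],[0,0,-0.955]], "gripper": [1,1,1,1,1,1,1,1]}}

```text
time: 19.55
tool_pos: [0.4196, 0.1502, 0.4187]
ee_rot: [-3.141, 0.0, 2.338]
wrist_force: [0.2, 0.3, -0.0]
width: 0.0941
finger_force: 0.0
```

>>> {"name": "play_rows", "arguments": {"translation": [[0.45,0.35,0.07],[0.42,0.39,0.07],[0.38,0.43,0.07],[0.34,0.46,0.07],[0.29,0.49,0.07],[0.24,0.51,0.07],[0.19,0.54,0.07],[0.14,0.55,0.07]], "twist": [[0,0,-0.955],[0,0,-0.955],[0,0,-0.955],[0,0,-0.955],[0,0,-0.955],[0,0,-0.955],[0,0,-0.955],[0,0,-0.955]], "gripper": [1,1,1,1,1,1,1,1]}}

```text
time: 20.35
tool_pos: [0.4, 0.3318, 0.3962]
ee_rot: [-3.141, -0.0, 3.102]
wrist_force: [-0.4, 0.0, -0.1]
width: 0.0938
finger_force: 0.0
```

```bash
python3 - <<'E'
from h import *
im=save('wrist','w10');o=robot.get_obs();print(o['tool_pos'],o['ee_rot'],o['time'])
for n in('pin','pin_grip','pin_tail'):
    print(n,[(np.round(x['centre'],4).tolist(),round(x['score'],2)) for x in robot.spot_point(n,'wrist')])
P=proj('wrist',[[.3985,.3315,.016],[.53,.326,.018]]);print(P)
# rectified world map at z=.018
x0,x1,y0,y1=.33,.56,.28,.38
Q=np.float32(proj('wrist',[[x0,y1,.018],[x1,y1,.018],[x1,y0,.018],[x0,y0,.018]]))
w=cv2.warpPerspective(im,cv2.getPerspectiveTransform(Q,np.float32([[0,0],[460,0],[460,200],[0,200]])),(460,200))
hsv=cv2.cvtColor(w,cv2.COLOR_RGB2HSV)
for r in range(0,200,8): print(y1-r*.0005,' '.join('%d/%d'%(hsv[r,c,0],hsv[r,c,2]) for c in range(0,460,25)))
E
```

```text
[0.39949032 0.33414331 0.39529266] [ 3.14023201e+00 -2.13315661e-03  3.10718852e+00] 20.4
pin [([0.4737, 0.4776, 0.0001], 0.94), ([0.4507, 0.3301, -0.0032], 0.89), ([0.3279, 0.1904, 0.002], 0.71)]
pin_grip [([0.2837, 0.1753, 0.0003], 0.98), ([0.4902, 0.5243, -0.0002], 0.94), ([0.401, 0.3369, -0.0025], 0.78)]
pin_tail [([0.4434, 0.401, 0.0027], 0.98), ([0.5331, 0.3253, -0.0005], 0.92), ([0.4047, 0.2174, -0.0007], 0.61)]
[[281.3160438  191.01123631]
 [281.57626738 289.87149573]]
0.38 10/181 10/163 9/182 10/190 9/187 9/180 9/183 9/189 8/187 9/197 9/196 9/191 10/191 10/196 9/187 10/190 10/192 10/96 10/134
0.376 10/178 9/163 9/184 10/191 9/187 9/178 9/185 9/193 9/184 9/197 10/195 9/192 9/192 10/195 10/189 10/191 10/191 11/95 13/133
0.372 9/182 10/167 9/185 10/191 10/187 10/177 9/185 9/192 9/187 10/197 10/194 9/192 9/191 10/198 10/187 10/189 10/192 12/91 11/139
0.368 10/180 10/161 9/181 10/189 10/190 10/178 10/188 9/194 9/189 10/197 10/196 10/194 10/191 10/197 11/188 10/195 10/189 11/92 13/139
0.364 10/179 9/159 10/184 10/193 16/219 12/197 10/188 10/192 10/186 10/200 10/198 10/197 10/194 1
[... 2121 characters left out ...]
193 10/184 10/186 11/125 11/189 12/180 13/135 14/178 19/206 24/229 29/251 30/253 30/255 11/182 17/76 13/103
0.296 10/178 10/171 10/179 11/190 10/187 11/187 12/122 11/160 12/134 12/137 12/195 11/195 11/182 11/182 12/173 13/209 11/181 16/77 11/104
0.29200000000000004 10/183 10/172 10/179 11/192 10/184 10/186 11/127 11/128 13/130 12/135 11/193 11/196 11/186 11/191 11/187 11/201 11/180 14/78 9/106
0.28800000000000003 10/183 10/170 11/179 11/190 10/187 11/182 13/125 12/130 13/128 12/134 11/191 12/191 11/188 11/188 11/184 11/196 10/182 16/77 11/107
0.28400000000000003 10/180 10/178 11/179 11/193 11/185 11/179 12/124 12/131 12/130 12/131 11/180 11/191 11/181 11/188 11/186 11/197 11/179 15/76 11/108
```

```bash
python3 - <<'E'
from h import *
im=cv2.imread('pics/w10.png')
x0,x1,y0,y1=.33,.56,.27,.39
Q=np.float32(proj('wrist',[[x0,y1,.018],[x1,y1,.018],[x1,y0,.018],[x0,y0,.018]]))
w=cv2.warpPerspective(im,cv2.getPerspectiveTransform(Q,np.float32([[0,0],[460,0],[460,240],[0,240]])),(460,240))
m=(w[:,:,1].astype(int)>150)
X=np.arange(195,380,5);up=[];lo=[]
for c in X:
  r=np.where(m[:,c])[0]; up.append(y1-r.min()*.0005); lo.append(y1-r.max()*.0005)
xs=x0+X*.0005; pu=np.polyfit(xs,up,1);pl=np.polyfit(xs,lo,1);print(pu,pl,'mid@.4',(np.polyval(pu,.4)+np.polyval(pl,.4))/2,'wid',np.polyval(pu,.46)-np.polyval(pl,.46))
for r in (60,80,100,120,140):
  c=np.where(m[r])[0];print(y1-r*.0005,x0+c.min()*.0005,x0+c.max()*.0005)
plan([0.400,0.3325,0.205],np.pi-.055)
E
```

```text
[-0.04921764  0.38125533] [-0.07178758  0.33390612] mid@.4 0.3333796823138928 wid 0.05773138928402094
0.36 0.3705 0.43400000000000005
0.35000000000000003 0.3715 0.529
0.34 0.389 0.5285
0.33 0.3995 0.528
0.32 0.3685 0.5275000000000001
6 rows; tw z 0.019
[[-0.0, 0.01, 0.8], [-0.0, 0.01, 0.8], [-0.0, 0.01, 0.8], [-0.0, 0.01, 0.8], [-0.0, 0.01, 0.8], [-0.0, 0.01, 0.8]]
```

>>> {"name": "play_rows", "arguments": {"translation": [[0,0.01,0.6],[0,0.01,0.9],[0,0,0.9],[0,0,0.9],[0,0,0.8],[0,0,0.4],[0,0,0]], "twist": [[0,0,0.05],[0,0,0.05],[0,0,0],[0,0,0],[0,0,0],[0,0,0],[0,0,0]], "gripper": [1,1,1,1,1,1,1]}}

```text
time: 21.25
tool_pos: [0.3987, 0.3307, 0.2139]
ee_rot: [-3.137, -0.005, 3.087]
wrist_force: [-0.2, 0.1, 0.0]
width: 0.0941
finger_force: 0.0
```

>>> {"name": "play_rows", "arguments": {"translation": [[0,0,0]], "twist": [[0,0,0]], "gripper": [1]}}

```text
time: 21.35
tool_pos: [0.3998, 0.3319, 0.2175]
ee_rot: [3.141, 0.001, 3.088]
wrist_force: [-0.3, -0.7, -0.3]
width: 0.0936
finger_force: 0.0
```

>>> {"name": "play_rows", "arguments": {"translation": [[0,0.03,0.3],[0,0,0.06],[0,0,0],[0,0,0],[0,0,0],[0,0,0],[0,0,0],[0,0,0]], "twist": [[0,0,0.04],[0,0,0],[0,0,0],[0,0,0],[0,0,0],[0,0,0],[0,0,0],[0,0,0]], "gripper": [1,1,-1,-1,-1,-1,-1,-1]}}

```text
time: 22.15
tool_pos: [0.3992, 0.3341, 0.2027]
ee_rot: [3.141, 0.0, 3.086]
wrist_force: [-0.4, -0.2, 0.7]
width: 0.0557
finger_force: 30.0
```

>>> {"name": "play_rows", "arguments": {"translation": [[0,0,0],[0,0,0]], "twist": [[0,0,0],[0,0,0]], "gripper": [-1,-1]}}

```text
time: 22.35
tool_pos: [0.3992, 0.334, 0.2027]
ee_rot: [3.141, 0.0, 3.086]
wrist_force: [0.0, 0.4, 1.2]
width: 0.0558
finger_force: 30.0
```

Pin gripped at 56 mm. While still, I'll refine the stand pose from the settled picture w5, using the fixed camera-to-tool transform.

```bash
cat > w5.py <<'E'
from h import *
from scipy.optimize import least_squares
o=robot.get_obs();Rt=R.from_euler('xyz',o['ee_rot']).as_matrix();pt=o['tool_pos']
c=robot.camera_model('wrist');K=np.array(c['camera_matrix']);Rc=cv2.Rodrigues(np.array(c['rvec'],float))[0].T;pc=-Rc@np.array(c['tvec']).ravel()
Rtc=Rt.T@Rc;ptc=Rt.T@(pc-pt); print(ptc.round(4))
R5=R.from_euler('xyz',[3.1412,0,1.461]).as_matrix();p5=np.array([.6664,-.0181,.3222])
Rw=R5@Rtc;pw=p5+R5@ptc
def un(uv,z):
  d=(Rw@np.linalg.inv(K)@np.c_[uv,np.ones(len(uv))].T).T; return pw+d*((z-pw[2])/d[:,2])[:,None]
def fit(px,m,z):
  w=un(px,z)
  f=lambda v:(np.array(m)@np.array([[np.cos(v[2]),np.sin(v[2])],[-np.sin(v[2]),np.cos(v[2])]])+v[:2]-w[:,:2]).ravel()
  r=least_squares(f,[.63,0,0]);return r.x,r.fun.reshape(-1,2)
E
python3 - <<'E'
from w5 import *
q=lambda a:np.array(a)/3+[90,130]
x,r=fit(q([[168,108],[653,107],[652,197],[176,197]]),np.array([[-55,51],[50,51],[50,31],[-55,31]])/1000,.11);print(x.round(4),(r*1000).round(1).tolist())
print(un(q([[193,201],[212,405]]),.1), un(q([[528,218],[621,218]]),.1))
im=cv2.imread('pics/w5.png').astype(int)
for col in (180,210,240): print(col,[int(im[r,col].sum()//3) for r in range(160,202)])
for row in(180,): print([int(im[row,cc].sum()//3) for cc in range(140,160)],[int(im[row,cc].sum()//3) for cc in range(300,332)])
E
```

```text
[0.0685 0.0008 0.0189]
[ 0.6349 -0.0166 -0.1096] [[-0.8, 0.4], [0.8, 0.1], [0.6, -0.3], [-0.6, -0.3]]
[[ 0.58321781  0.01765565  0.1       ]
 [ 0.57724923 -0.0325439   0.1       ]] [[0.6591806  0.00520073 0.1       ]
 [0.68049924 0.0028354  0.1       ]]
180 [217, 217, 217, 206, 164, 147, 197, 236, 242, 244, 244, 242, 240, 241, 245, 242, 237, 197, 128, 84, 75, 72, 75, 74, 103, 159, 216, 241, 242, 241, 242, 242, 242, 241, 233, 200, 165, 142, 128, 124, 129, 125]
210 [219, 220, 217, 196, 146, 141, 195, 233, 243, 245, 243, 242, 243, 243, 244, 243, 242, 242, 245, 243, 243, 243, 243, 241, 241, 242, 243, 243, 241, 241, 241, 243, 242, 241, 235, 202, 159, 138, 131, 127, 125, 129]
240 [214, 214, 213, 193, 147, 141, 200, 236, 241, 244, 243, 243, 243, 243, 243, 245, 244, 243, 243, 243, 243, 243, 243, 243, 243, 243, 243, 243, 243, 242, 243, 242, 242, 242, 234, 204, 160, 134, 127, 128, 131, 133]
[244, 243, 244, 244, 243, 238, 238, 239, 240, 242, 235, 193, 148, 133, 132, 136, 139, 146, 139, 138] [243, 244, 244, 244, 243, 243, 232, 177, 140, 180, 228, 236, 200, 150, 126, 133, 134, 134, 135, 140, 132, 136, 131, 131, 152, 186, 209, 203, 200, 205, 208, 210]
```

>>> {"name": "play_rows", "arguments": {"translation": [[0,0,-0.3],[0,0,-0.8],[0,0,-0.9],[0,0,-0.9],[0,0,-0.5],[0,0,0]], "twist": [[0,0,0],[0,0,0],[0,0,0],[0,0,0],[0,0,0],[0,0,0]], "gripper": [-1,-1,-1,-1,-1,-1]}}

```text
time: 22.95
tool_pos: [0.3997, 0.3343, 0.3431]
ee_rot: [3.137, 0.007, 3.086]
wrist_force: [-0.4, -0.2, -1.1]
width: 0.0556
finger_force: 30.0
```

```bash
python3 - <<'E'
from h import *
o=robot.get_obs();print(o['tool_pos'],o['wrist_force'],o['width'])
plan([0.6331-.205*.9944,-.0175+.205*.1053,0.335],np.pi-.1055)
E
```

```text
[0.3996664 0.3343472 0.3431043] [-0.41153193 -0.19804749 -1.06407937] 0.05563590398896436
9 rows; tw z 0.056
[[-0.13, -0.91, 0.02], [-0.14, -0.91, 0.02], [-0.14, -0.91, 0.02], [-0.15, -0.91, 0.02], [-0.15, -0.91, 0.02], [-0.16, -0.91, 0.02], [-0.16, -0.91, 0.02], [-0.17, -0.91, 0.02], [-0.17, -0.9, 0.02]]
```

>>> {"name": "play_rows", "arguments": {"translation": [[-0.13,-0.91,0.02],[-0.14,-0.91,0.02],[-0.14,-0.91,0.02],[-0.15,-0.91,0.02],[-0.15,-0.91,0.02],[-0.16,-0.91,0.02],[-0.16,-0.91,0.02],[-0.17,-0.91,0.02]], "twist": [[0,0,0.06],[0,0,0.06],[0,0,0.06],[0,0,0.06],[0,0,0.06],[0,0,0.06],[0,0,0.06],[0,0,0.06]], "gripper": [-1,-1,-1,-1,-1,-1,-1,-1]}}

```text
time: 23.75
tool_pos: [0.424, 0.0385, 0.3303]
ee_rot: [-3.141, -0.003, 3.038]
wrist_force: [0.6, 0.1, -2.0]
width: 0.0557
finger_force: 30.0
```

>>> {"name": "play_rows", "arguments": {"translation": [[-0.17,-0.86,0.02],[0,0,0],[0,0,0],[0,0,0]], "twist": [[0,0,0.06],[0,0,0],[0,0,0],[0,0,0]], "gripper": [-1,-1,-1,-1]}}

```text
time: 24.15
tool_pos: [0.4276, 0.0056, 0.3303]
ee_rot: [3.141, -0.002, 3.033]
wrist_force: [-0.4, 0.2, -1.2]
width: 0.0555
finger_force: 30.0
```

```bash
python3 - <<'E'
from h import *
o=robot.get_obs();print(o['tool_pos'],o['ee_rot'],o['wrist_force'])
a=save('scene','s11')
for c in('scene',):
  for n in('pin_tail','pin_grip'): print(c,n,[(np.round(x['centre'],4).tolist()) for x in robot.spot_point(n,c) if abs(x['centre'][1])<.05])
b=-.109;plan([0.6345-.140*np.cos(b),-.0168-.14*np.sin(b),0.325],np.pi+b,4)
E
```

```text
[0.42760274 0.00561442 0.3303052 ] [ 3.14098636e+00 -2.02852755e-03  3.03272626e+00] [-0.39894541  0.20961178 -1.19612228]
scene pin_tail [[0.5575, -0.0121, 0.1298]]
scene pin_grip [[0.4284, 0.0022, 0.1242]]
4 rows; tw z 0.003
[[-0.42, -0.0, 0.04], [-0.42, -0.0, 0.04], [-0.42, -0.0, 0.04], [-0.42, -0.0, 0.04]]
```

>>> {"name": "play_rows", "arguments": {"translation": [[-0.42,0,0],[-0.42,0,0],[-0.42,0,0],[-0.42,0,0],[0,0,0],[0,0,0]], "twist": [[0,0,0],[0,0,0],[0,0,0],[0,0,0],[0,0,0],[0,0,0]], "gripper": [-1,-1,-1,-1,-1,-1]}}

```text
time: 24.9
tool_pos: [0.4945, -0.0017, 0.3309]
ee_rot: [3.141, -0.001, 3.033]
wrist_force: [0.2, 1.0, -0.7]
width: 0.0554
finger_force: 30.0
```

```bash
python3 - <<'E'
from h import *
o=robot.get_obs();print(o['wrist_force'],o['ee_rot']);d=o['tool_pos'][:2]-[.6345,-.0168];b=-.109
print('stand',(d[0]*np.cos(b)+d[1]*np.sin(b)).round(4),(-d[0]*np.sin(b)+d[1]*np.cos(b)).round(4),o['tool_pos'])
E
```

```text
[ 0.23445033  0.96001015 -0.72634321] [ 3.14142799e+00 -1.38586396e-03  3.03324796e+00]
stand -0.1408 -0.0002 [ 0.49452821 -0.00165978  0.33092772]
```

>>> {"name": "play_rows", "arguments": {"translation": [[0,0,0.2],[0,0,0.15],[0,0,0.1],[0,0,0],[0,0,0]], "twist": [[0,0,0],[0,0,0],[0,0,0],[0,0,0],[0,0,0]], "gripper": [-1,-1,-1,-1,-1]}}

```text
time: 25.4
tool_pos: [0.4945, -0.0024, 0.3131]
ee_rot: [3.141, -0.0, 3.032]
wrist_force: [0.6, 0.4, -1.6]
width: 0.0554
finger_force: 30.0
```

>>> {"name": "play_rows", "arguments": {"translation": [[0,0,0.08],[0,0,0.05],[0,0,0],[0,0,0]], "twist": [[0,0,0],[0,0,0],[0,0,0],[0,0,0]], "gripper": [-1,-1,-1,-1]}}

```text
time: 25.8
tool_pos: [0.4947, -0.0023, 0.308]
ee_rot: [3.141, -0.0, 3.032]
wrist_force: [-0.1, -0.1, -0.7]
width: 0.0556
finger_force: 30.0
```

>>> {"name": "play_rows", "arguments": {"translation": [[0,0.02,0.05],[0,0,0],[0,0,0]], "twist": [[0,0,0],[0,0,0],[0,0,0]], "gripper": [-1,-1,-1]}}

```text
time: 26.1
tool_pos: [0.4948, -0.0015, 0.306]
ee_rot: [3.142, -0.0, 3.032]
wrist_force: [0.2, -1.1, -1.7]
width: 0.0555
finger_force: 30.0
```

>>> {"name": "play_rows", "arguments": {"translation": [[0,0,0.04],[0,0,0],[0,0,0]], "twist": [[0,0,0],[0,0,0],[0,0,0]], "gripper": [-1,-1,-1]}}

```text
time: 26.4
tool_pos: [0.4948, -0.0015, 0.3044]
ee_rot: [3.141, -0.0, 3.032]
wrist_force: [-0.3, 0.1, -1.4]
width: 0.0554
finger_force: 30.0
```

>>> {"name": "play_rows", "arguments": {"translation": [[0,0,0.025],[0,0,0],[0,0,0]], "twist": [[0,0,0],[0,0,0],[0,0,0]], "gripper": [-1,-1,-1]}}

```text
time: 26.7
tool_pos: [0.4948, -0.0015, 0.3035]
ee_rot: [3.141, -0.0, 3.032]
wrist_force: [0.5, 0.3, -1.5]
width: 0.0558
finger_force: 30.0
```

>>> {"name": "play_rows", "arguments": {"translation": [[-0.1,0,0],[-0.2,0,0],[-0.2,0,0],[-0.2,0,0],[-0.2,0,0],[-0.2,0,0],[0,0,0],[0,0,0]], "twist": [[0,0,0],[0,0,0],[0,0,0],[0,0,0],[0,0,0],[0,0,0],[0,0,0],[0,0,0]], "gripper": [-1,-1,-1,-1,-1,-1,-1,-1]}}

```text
time: 27.5
tool_pos: [0.5387, -0.0064, 0.3033]
ee_rot: [3.142, -0.0, 3.032]
wrist_force: [-0.6, -0.2, -0.7]
width: 0.0556
finger_force: 30.0
```

>>> {"name": "play_rows", "arguments": {"translation": [[0,0,0.02],[0,0,0],[0,0,0]], "twist": [[0,0,0],[0,0,0],[0,0,0]], "gripper": [-1,-1,-1]}}

```text
time: 27.8
tool_pos: [0.5384, -0.0063, 0.3029]
ee_rot: [3.142, 0.0, 3.032]
wrist_force: [0.3, 0.0, -1.8]
width: 0.056
finger_force: 30.0
```

>>> {"name": "play_rows", "arguments": {"translation": [[-0.08,0,0],[-0.08,0,0],[-0.08,0,0],[-0.04,0,0],[0,0,0],[0,0,0]], "twist": [[0,0,0],[0,0,0],[0,0,0],[0,0,0],[0,0,0],[0,0,0]], "gripper": [-1,-1,-1,-1,-1,-1]}}

```text
time: 28.4
tool_pos: [0.5498, -0.0076, 0.3027]
ee_rot: [3.141, 0.001, 3.032]
wrist_force: [0.8, 0.1, -0.4]
width: 0.0559
finger_force: 30.0
```

>>> {"name": "play_rows", "arguments": {"translation": [[-0.03,0,0],[0,0,0],[0,0,0]], "twist": [[0,0,0],[0,0,0],[0,0,0]], "gripper": [-1,-1,-1]}}

```text
time: 28.7
tool_pos: [0.5508, -0.0077, 0.3027]
ee_rot: [3.142, 0.0, 3.032]
wrist_force: [-0.8, -1.0, -0.1]
width: 0.0557
finger_force: 30.0
```

>>> {"name": "play_rows", "arguments": {"translation": [[-0.03,0,0],[0,0,0],[0,0,0]], "twist": [[0,0,0],[0,0,0],[0,0,0]], "gripper": [-1,-1,-1]}}

```text
time: 29.0
tool_pos: [0.5521, -0.0078, 0.3027]
ee_rot: [3.142, 0.0, 3.032]
wrist_force: [-0.2, -0.8, -1.1]
width: 0.0554
finger_force: 30.0
```

>>> {"name": "play_rows", "arguments": {"translation": [[-0.025,0,0],[0,0,0],[0,0,0]], "twist": [[0,0,0],[0,0,0],[0,0,0]], "gripper": [-1,-1,-1]}}

```text
time: 29.3
tool_pos: [0.5531, -0.008, 0.3027]
ee_rot: [3.142, 0.0, 3.032]
wrist_force: [-0.2, -0.0, 0.3]
width: 0.0557
finger_force: 30.0
```

>>> {"name": "play_rows", "arguments": {"translation": [[-0.025,0,0],[0,0,0],[0,0,0]], "twist": [[0,0,0],[0,0,0],[0,0,0]], "gripper": [-1,-1,-1]}}

```text
time: 29.6
tool_pos: [0.5537, -0.008, 0.3027]
ee_rot: [3.142, -0.002, 3.032]
wrist_force: [-3.9, -0.5, 2.4]
width: 0.0556
finger_force: 30.0
```

>>> {"name": "play_rows", "arguments": {"translation": [[-0.025,0,0],[0,0,0],[0,0,0]], "twist": [[0,0,0],[0,0,0],[0,0,0]], "gripper": [-1,-1,-1]}}

```text
time: 29.9
tool_pos: [0.5541, -0.0081, 0.3027]
ee_rot: [-3.142, -0.004, 3.032]
wrist_force: [-7.4, 0.8, 3.8]
width: 0.0557
finger_force: 30.0
```

>>> {"name": "play_rows", "arguments": {"translation": [[-0.02,0,-0.01],[0,0,0],[0,0,0]], "twist": [[0,0,0],[0,0,0],[0,0,0]], "gripper": [-1,-1,-1]}}

```text
time: 30.2
tool_pos: [0.5545, -0.0081, 0.3027]
ee_rot: [-3.142, -0.006, 3.032]
wrist_force: [-8.1, 0.5, 3.6]
width: 0.0554
finger_force: 30.0
```

>>> {"name": "play_rows", "arguments": {"translation": [[-0.01,0,0],[0,0,0],[0,0,0]], "twist": [[0,0,0],[0,0,0],[0,0,0]], "gripper": [-1,-1,-1]}}

```text
time: 30.5
tool_pos: [0.5547, -0.0081, 0.3027]
ee_rot: [-3.142, -0.007, 3.032]
wrist_force: [-8.9, 1.0, 4.5]
width: 0.0556
finger_force: 30.0
```

```bash
python3 - <<'E'
from h import *
o=robot.get_obs();print(o['tool_pos'],o['ee_rot'],o['wrist_force'],o['wrist_torque'])
for c in('scene','top'):
  save(c,c+'12')
  for n in('pin_tail','pin_grip','scraper'): print(c,n,[(np.round(x['centre'],4).tolist()) for x in robot.spot_point(n,c) if x['centre'][1]<.05])
E
```

```text
[ 0.55471435 -0.00809928  0.3026504 ] [-3.14151047 -0.00683542  3.03212936] [-8.88552077  1.02729675  4.50700454] [0.18995404 1.71016264 0.01134307]
scene pin_tail [[0.6848, -0.0229, 0.1033]]
scene pin_grip [[0.555, -0.0121, 0.0962], [0.5309, -0.4662, 0.0034]]
scene scraper [[0.4288, -0.3072, -0.0002]]
top pin_tail []
top pin_grip [[0.5535, -0.0111, 0.0955]]
top scraper [[0.4248, -0.3065, -0.0005]]
```

>>> {"name": "play_rows", "arguments": {"translation": [[-0.02,0,-0.02],[0,0,0],[0,0,0],[0,0,0]], "twist": [[0,0,0],[0,0,0],[0,0,0],[0,0,0]], "gripper": [-1,-1,-1,-1]}}

```text
time: 31.3
tool_pos: [0.5552, -0.0082, 0.3027]
ee_rot: [-3.141, -0.009, 3.032]
wrist_force: [-10.5, -0.1, 2.5]
width: 0.0556
finger_force: 30.0
```

>>> {"name": "play_rows", "arguments": {"translation": [[-0.01,0,0],[0,0,0],[0,0,0],[0,0,0]], "twist": [[0,0,0],[0,0,0],[0,0,0],[0,0,0]], "gripper": [-1,-1,-1,-1]}}

```text
time: 31.7
tool_pos: [0.5553, -0.0082, 0.3027]
ee_rot: [-3.141, -0.01, 3.032]
wrist_force: [-11.4, 0.4, 3.6]
width: 0.0554
finger_force: 30.0
```

>>> {"name": "play_rows", "arguments": {"translation": [[0,0,0],[0,0,0],[0,0,0],[0,0,0],[0,0,0],[0,0,0],[0,0,0],[0,0,0]], "twist": [[0,0,0],[0,0,0],[0,0,0],[0,0,0],[0,0,0],[0,0,0],[0,0,0],[0,0,0]], "gripper": [-1,-1,-1,-1,-1,-1,-1,-1]}}

```text
time: 32.5
tool_pos: [0.5553, -0.0082, 0.3027]
ee_rot: [-3.141, -0.01, 3.032]
wrist_force: [-11.3, -0.1, 3.9]
width: 0.0556
finger_force: 30.0
```

>>> {"name": "play_rows", "arguments": {"translation": [[0,0,0],[0,0,0],[0,0,0],[0,0,0],[0,0,0],[0,0,0],[0,0,0],[0,0,0]], "twist": [[0,0,0],[0,0,0],[0,0,0],[0,0,0],[0,0,0],[0,0,0],[0,0,0],[0,0,0]], "gripper": [-1,-1,-1,-1,-1,-1,-1,-1]}}

```text
time: 33.3
tool_pos: [0.5553, -0.0082, 0.3027]
ee_rot: [-3.141, -0.01, 3.032]
wrist_force: [-11.0, 1.0, 4.0]
width: 0.0555
finger_force: 30.0
```

>>> {"name": "play_rows", "arguments": {"translation": [[0,0,0],[0,0,0],[0,0,0],[0,0,0],[0,0,0],[0,0,0],[0,0,0],[0,0,0]], "twist": [[0,0,0],[0,0,0],[0,0,0],[0,0,0],[0,0,0],[0,0,0],[0,0,0],[0,0,0]], "gripper": [-1,-1,-1,-1,-1,-1,-1,-1]}}

```text
time: 34.1
tool_pos: [0.5553, -0.0082, 0.3027]
ee_rot: [-3.141, -0.01, 3.032]
wrist_force: [-11.2, 1.1, 3.5]
width: 0.0558
finger_force: 30.0
```

```bash
python3 -c "
from h import *
print(robot.get_obs()['wrist_force']); print(robot.close_job())"
```

```text
[-11.15878499   1.10781914   3.45785569]
the job is handed in; nothing more can be done
None
```

I handed the job in at about 34 s with the cut-offs swept into the tray, the scraper back on the work surface, and the pin home, gripped and held with about 11 N at the wrist; no verdict came back.

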